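Lock up a row of printing blocks

ROBOT

A 6-joint arm with a two-finger parallel gripper is mounted at the origin on the work surface. World frame = base frame: x ahead of the robot, y to its left, z up, the work surface at z = 0. Lengths are in m, angles in degrees, forces in N, time in s.
With the tool pointing down it reaches from about 0.35 to 0.875 m from the base axis. Payload 4.2 kg.
Tool frame: the origin (TCP) lies midway between the tips of the shut fingers; the grasp point (between the pads) lies 19 mm behind it; z points along the fingers, y is the line along which they close (so a half turn about z gives the same grasp; the last joint's range is limited). The gripper opens to 87 mm and grips with 3 to 60 N. Pads are 19 mm wide; open, the fingers measure 117 mm over their backs; the gripper's body (75 mm by 190 mm) begins 51 mm behind the grasp point.
Start: joints at [81.509, 22.042, 0.453, 0, -68.411, -14.817], TCP at [0.247, 0.574, 0.223] pointing down, gripper open.
Joint ranges: [-179.83, 179.83], [-69.29, 118.12], [-61.27, 80.66], [-181.25, 117.63], [-171.15, -9.14], [-177.46, 177.46]. Speed limits (degrees/s): [159.86, 159.86, 180, 180, 180, 180].

INTERFACE

Orientations are given as a 3x3 rotation matrix whose columns are the frame's x, y, z axes.
In Python, from station import r gives the robot as it stands.
- The arm moves only by the shell command python3 steer.py, which reads ROWS from standard input. ROWS is a JSON list of rows, 1 to 8 of them, each written [opening, [dx, dy, dz], [rx, ry, rz]]: the opening from 0.0 (shut) to 1.0 (fully open), then dx, dy, dz in m, then a rotation vector rx, ry, rz in degrees; each row is the pose to reach, as a shift and turn from the pose commanded when the command began, along the tool's axes at that moment; what a row does not reach only later rows make up. A row lasts 1/10 s, in which the tool goes at most 0.05 m and 8.59 degrees, less where a joint would pass 70% of its speed; a pose out of reach is approached as far as the arm can. The fingers move at their own pace and stop on an object; the grip force is fixed at half the most. Time passes only in rows, so rows that do not move let the fingers close. It prints the time, the measured TCP pose, the force, the opening and the grip force at its end. Input that does not fit is refused with a message, and nothing moves.
- r.sense(): the state, without advancing time (a new reading comes with each control period).
- r.capture(name): name is "side" or "top"; returns a dict with "pixels" (420x560x3 uint8, red, green, blue), "z_map" (420x560 float32, m along the optical axis (not along the pixel's ray), 0 where there is no reading), "K" (3x3 intrinsics, pixels), "world_from_camera" (4x4, takes a point from camera to world coordinates). Camera axes: x right, y up, looking along -z (the intrinsics and any distortion apply to the point x, -y, -z); pixel columns grow to the right and rows downward; lengths in m; the calibration is good to about 2 mm. A picture is of the moment at which its call begins.
- r.finish_job(): hands the job in; it is judged then, once.
The state is a dict: "time_s": time; "joints": joint angles; "joint_velocities": joint speeds; "effort": joint torques, N m; "tcp_pos": TCP position; "ee_rot": TCP orientation; "wrist_force": force on the tool from outside, world axes, zero at the start; "moment": the same for the moment, N m; "gripper_width": opening from 0.0 (shut) to 1.0 (fully open); "gripper_force": force on a finger pad.
Only numpy, scipy, OpenCV 4.12 (cv2) and the standard library are available. Lean on these libraries where they do the work, as an engineer would, in place of code of your own. Each camera call takes 0.05 s, during which the arm holds its last target. There are 200 camera calls.

TASK

Lay all the printing blocks face up on the printing bed in one straight row, flush against the ledge and tight against one another with no gaps. Slide the clamping bar up to press the row against the stop hidden under the hood until you feel it solid (a firm steady push of 10 to 20 N, no ramming); only then tap the locking peg fully home with the mallet, not with bare fingers, and stand the mallet back upright in the middle of its coaster, with the row still tight and flush. Do not disturb the water jar or the ink bottle.

Things in the scene. Friction and masses are not known exactly. Their poses are not given: they have to be found in the camera images.
- bed: printing bed: a fixed plywood board 12 mm thick on the table; origin on the table. It spans its x -65 to +60 mm and y -195 to +165 mm. Along its far (+x) side runs a ledge, inner face at x = +45 mm, 20 mm high above the board; the near side is open. A block flush with the ledge, its 38 mm sides along the row (along y), has its origin at x = +18 mm, z = 12 mm
- hood_mouth (a point): middle of the mouth of the dark steel hood at the bed's +y end, at bed x = +18, y = +115, z = 12 mm. The hood covers y 115 to 163 mm, is open to -y; roof 45 to 49 mm above the table, inside of its front skirt at x = -25 mm. Under it, out of sight, 4 to 22 mm in from the mouth (differs each time), a rubber-sprung stop (4 N per mm, 6 mm travel) halts a row pushed along the ledge
- bar (a joint): slide of the wooden clamping bar that runs along the bed's y: 0 = drawn back to the -y end (its pushing face at bed y = -155 mm), grows towards +y (the hood), 0.2 m at most; stays where it is left, takes about 3 N to slide (plus the blocks' own friction, up to about 3 N for a row)
- bar_face (a point): the flat pushing face of the bar, 84 mm wide, square to the row and as deep as it (from 1 to 23 mm above the board); origin on the face plane at the board's top, at bed x = 0; axes as the bed's. The bar is 24 mm thick behind it (towards -y), its top 23 mm above the board
- bar_post (a point): top of the round post on the bar by which it is pushed and pulled: 20 mm in diameter, 36 mm long, with a 26 mm knob 8 mm high on top of it (67 mm above the board in all), at bed x = +22 mm, 13 mm behind the face. This point is the centre of the knob's top
- peg (a joint): locking peg on the bar, how far it is driven down: 0 = up, 0.016 m = fully home at its stop. It takes 10 to 11 N to move and stays where it is left. Even when it is home the bar can still be slid to put the row right
- peg_top (a point): centre of the peg's flat steel head, 16 mm in diameter, standing 22 mm proud of the bar when up and 6 mm when home; on the bar at bed x = -36 mm, 13 mm behind the face (58 mm from the post)
- mallet: round wooden tapping mallet standing upright on its head, used end-on: head 46 mm in diameter, 50 mm high; above it the handle, 22 mm in diameter, from 50 to 118 mm, then a knob 32 mm in diameter to 128 mm. 0.22 kg. Origin: centre of the head's flat striking end (the underside); z up along the handle
- coaster: fixed round cork coaster, 90 mm in diameter, 4 mm thick, where the mallet lives; origin: centre of its underside, on the table
- block_a: a printing block, all alike but for the low relief on the face: a plywood cuboid with a dark lino face, 54 mm along its own x, 38 mm along its own y, 25 mm high, about 60 g. Origin: centre of its underside; z up. It lies face up, and is absent (None) in some starts
- block_b: a printing block, all alike but for the low relief on the face: a plywood cuboid with a dark lino face, 54 mm along its own x, 38 mm along its own y, 25 mm high, about 60 g. Origin: centre of its underside; z up. It lies face up, and is absent (None) in some starts
- block_c: a printing block, all alike but for the low relief on the face: a plywood cuboid with a dark lino face, 54 mm along its own x, 38 mm along its own y, 25 mm high, about 60 g. Origin: centre of its underside; z up. It lies face up, and is absent (None) in some starts
- block_d: a printing block, all alike but for the low relief on the face: a plywood cuboid with a dark lino face, 54 mm along its own x, 38 mm along its own y, 25 mm high, about 60 g. Origin: centre of its underside; z up. It lies face up, and is absent (None) in some starts
- block_e: a printing block, all alike but for the low relief on the face: a plywood cuboid with a dark lino face, 54 mm along its own x, 38 mm along its own y, 25 mm high, about 60 g. Origin: centre of its underside; z up. It lies face up, and is absent (None) in some starts
- water_jar: glass water jar, 72 mm in diameter, 85 mm high; a bystander. Origin: centre of its underside
- ink_bottle: dark ink bottle, 48 mm in diameter, 85 mm high; a bystander. Origin: centre of its underside

How it is judged (in metres and radians):
On the way, in this order (a step that is already met when the one before it is completed fails the run):
1. all blocks lie in one tight row, flush with the ledge, and the bar, at rest, presses the row with more than 6 N (so that the row bears on the hidden stop) ((horizontal distance between block_a and block_b below 0.0415 m or horizontal distance between block_a and block_c below 0.0415 m or horizontal distance between block_a and block_d below 0.0415 m or horizontal distance between block_a and block_e below 0.0415 m) and x of block_a in the frame of bed between 0.0145 and 0.021 m and z of block_a in the frame of bed between 0.008 and 0.016 m and angle between the x axis of each of block_a, block_b, block_c, block_d, block_e and the x axis of bed, either way round below 0.07 rad and angle between each of block_a, block_b, block_c, block_d, block_e's own z axis and vertical below 0.1 rad and linear speed of each of block_a, block_b, block_c, block_d, block_e below 0.01 m/s and (horizontal distance between block_b and block_a below 0.0415 m or horizontal distance between block_b and block_c below 0.0415 m or horizontal distance between block_b and block_d below 0.0415 m or horizontal distance between block_b and block_e below 0.0415 m) and x of block_b in the frame of bed between 0.0145 and 0.021 m and z of block_b in the frame of bed between 0.008 and 0.016 m and (horizontal distance between block_c and block_a below 0.0415 m or horizontal distance between block_c and block_b below 0.0415 m or horizontal distance between block_c and block_d below 0.0415 m or horizontal distance between block_c and block_e below 0.0415 m) and x of block_c in the frame of bed between 0.0145 and 0.021 m and z of block_c in the frame of bed between 0.008 and 0.016 m and (horizontal distance between block_d and block_a below 0.0415 m or horizontal distance between block_d and block_b below 0.0415 m or horizontal distance between block_d and block_c below 0.0415 m or horizontal distance between block_d and block_e below 0.0415 m) and x of block_d in the frame of bed between 0.0145 and 0.021 m and z of block_d in the frame of bed between 0.008 and 0.016 m and (horizontal distance between block_e and block_a below 0.0415 m or horizontal distance between block_e and block_b below 0.0415 m or horizontal distance between block_e and block_c below 0.0415 m or horizontal distance between block_e and block_d below 0.0415 m) and x of block_e in the frame of bed between 0.0145 and 0.021 m and z of block_e in the frame of bed between 0.008 and 0.016 m and y of any of block_a, block_b, block_c, block_d, block_e in the frame of bar_face below 0.0225 m and velocity of joint bar between -0.003 and 0.003 m/s and (contact force between bar and block_a above 6 N or contact force between bar and block_b above 6 N or contact force between bar and block_c above 6 N or contact force between bar and block_d above 6 N or contact force between bar and block_e above 6 N)), for 0.2 s.
2. the peg is driven home (value of joint peg above 0.0135 m), for 0.1 s.
At the end, for the whole second after the job is handed in: All blocks lie face up in one row up to the bar's face, gaps under 3.5 mm, flush with the ledge within 3 mm and 0.07 rad; the peg is down more than 13.5 of its 16 mm; the mallet stands upright on the coaster within 25 mm of its middle; all at rest ((horizontal distance between block_a and block_b below 0.0415 m or horizontal distance between block_a and block_c below 0.0415 m or horizontal distance between block_a and block_d below 0.0415 m or horizontal distance between block_a and block_e below 0.0415 m) and x of block_a in the frame of bed between 0.0145 and 0.021 m and z of block_a in the frame of bed between 0.008 and 0.016 m and angle between the x axis of each of block_a, block_b, block_c, block_d, block_e and the x axis of bed, either way round below 0.07 rad and angle between each of block_a, block_b, block_c, block_d, block_e's own z axis and vertical below 0.1 rad and linear speed of each of block_a, block_b, block_c, block_d, block_e, mallet below 0.01 m/s and (horizontal distance between block_b and block_a below 0.0415 m or horizontal distance between block_b and block_c below 0.0415 m or horizontal distance between block_b and block_d below 0.0415 m or horizontal distance between block_b and block_e below 0.0415 m) and x of block_b in the frame of bed between 0.0145 and 0.021 m and z of block_b in the frame of bed between 0.008 and 0.016 m and (horizontal distance between block_c and block_a below 0.0415 m or horizontal distance between block_c and block_b below 0.0415 m or horizontal distance between block_c and block_d below 0.0415 m or horizontal distance between block_c and block_e below 0.0415 m) and x of block_c in the frame of bed between 0.0145 and 0.021 m and z of block_c in the frame of bed between 0.008 and 0.016 m and (horizontal distance between block_d and block_a below 0.0415 m or horizontal distance between block_d and block_b below 0.0415 m or horizontal distance between block_d and block_c below 0.0415 m or horizontal distance between block_d and block_e below 0.0415 m) and x of block_d in the frame of bed between 0.0145 and 0.021 m and z of block_d in the frame of bed between 0.008 and 0.016 m and (horizontal distance between block_e and block_a below 0.0415 m or horizontal distance between block_e and block_b below 0.0415 m or horizontal distance between block_e and block_c below 0.0415 m or horizontal distance between block_e and block_d below 0.0415 m) and x of block_e in the frame of bed between 0.0145 and 0.021 m and z of block_e in the frame of bed between 0.008 and 0.016 m and y of any of block_a, block_b, block_c, block_d, block_e in the frame of bar_face below 0.0225 m and value of joint peg above 0.0135 m and horizontal distance between mallet and coaster below 0.025 m and angle between mallet's own z axis and vertical below 0.08 rad and z of mallet in the frame of coaster between 0 and 0.008 m and velocity of joint bar between -0.003 and 0.003 m/s); the robot touches nothing.
It fails at once if the bar rams the row with more than 45 N (contact force between bar and block_a above 45 N or contact force between bar and block_b above 45 N or contact force between bar and block_c above 45 N or contact force between bar and block_d above 45 N or contact force between bar and block_e above 45 N).
It fails at once if the peg is pushed with the fingers or the arm instead of the mallet (more than 4 N) (contact force between any of the fingers, the arm and peg above 4 N).
It fails at once if the water jar or the ink bottle is moved more than 40 mm or tipped (distance of any of water_jar, ink_bottle from where it was at the start of the episode above 0.04 m or angle between any of water_jar, ink_bottle's own z axis and vertical above 0.4 rad).
Of block_a, block_b, block_c, block_d, block_e only 3 to 5 are there at a start; the rules pass over those that are not, and their reading is None.
At some moment in a run one of block_a, block_b, block_c, block_d, block_e may be knocked a few centimetres aside while the robot is not near it.
Once in a run the grip may slacken for a moment while it holds something.
It also fails if it takes over 210 s, if anything falls off the work surface, if the arm or the gripper's body presses on something with over 40 N, if the wrist force passes 120 N, or if a joint passes its speed limit or range.

## Working session

There is one attempt and no reset: what is moved stays moved. The work goes in short steps, Python scripts to look and compute and a shell command to move; the robot and the scene stay as the last step left them, time stands still between calls to the robot, and variables do not carry over. Pictures are saved under pics/ and viewed, at most 14 in all, crops included, and the job is handed in when it is done.

```bash
ls; mkdir -p pics; python3 - <<'E'
from station import r
import cv2,numpy as np
for n in("top","side"):
    c=r.capture(n); cv2.imwrite(f"pics/{n}0.png",c["pixels"][:,:,::-1]); np.savez(f"{n}0.npz",**c)
    print(n,c["K"].tolist(),c["world_from_camera"].round(3).tolist())
s=r.sense();print({k:np.round(v,3).tolist() for k,v in s.items()})
E
```

```text
pics
station.py
steer.py
top [[405.8942242193846, 0.0, 281.32863549142303], [0.0, 405.8942242193846, 208.25029507058454], [0.0, 0.0, 1.0]] [[0.013, 0.988, -0.154, 0.411], [-1.0, 0.014, 0.011, 0.015], [0.013, 0.154, 0.988, 1.119], [0.0, 0.0, 0.0, 1.0]]
side [[444.3908874508591, 0.0, 273.61156710719075], [0.0, 444.3908874508591, 205.58184732849747], [0.0, 0.0, 1.0]] [[-0.962, 0.209, -0.175, 0.373], [-0.272, -0.733, 0.624, 0.667], [0.003, 0.648, 0.762, 0.93], [0.0, 0.0, 0.0, 1.0]]
{'time_s': 0.1, 'joints': [81.507, 22.087, 0.389, -0.022, -68.411, -14.817], 'joint_velocities': [0.014, -0.271, 0.203, 0.091, -0.123, -0.006], 'effort': [-0.0, -39.169, 18.793, 4.232, 0.013, -0.0], 'tcp_pos': [0.247, 0.574, 0.222], 'ee_rot': [[0.918, -0.396, -0.001], [-0.396, -0.918, -0.002], [0.0, 0.002, -1.0]], 'wrist_force': [0.513, -0.693, -0.501], 'moment': [-0.026, 0.038, 0.023], 'gripper_force': 0.0, 'gripper_width': 0.999}
```

View pics/top0.png

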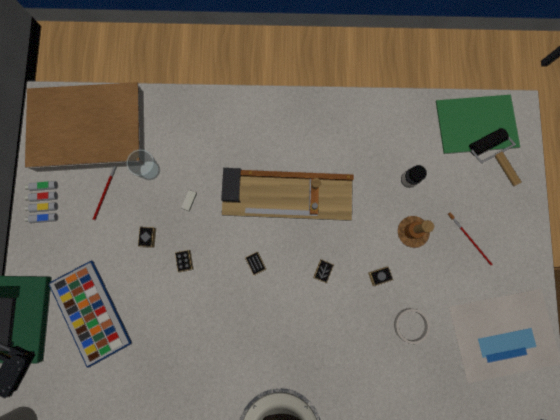

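View pics/side0.png

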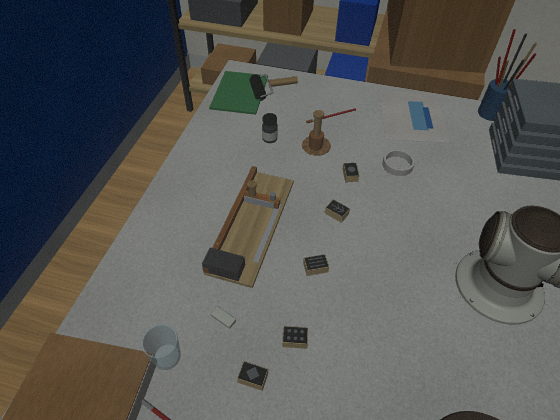

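```bash
cat > h.py <<'E'
import numpy as np,cv2
def cloud(c):
    z=np.asarray(c["z_map"],float);K=c["K"];h,w=z.shape
    u,v=np.meshgrid(np.arange(w),np.arange(h))
    p=np.stack([(u-K[0,2])/K[0,0]*z,-(v-K[1,2])/K[1,1]*z,-z,np.ones_like(z)],-1)
    P=(p@np.asarray(c["world_from_camera"]).T)[...,:3];P[z==0]=np.nan
    return P
def comps(P,lo,hi,mn=20,box=(.25,.9,-.7,.7)):
    x,y,z=np.moveaxis(np.nan_to_num(P,nan=-9),-1,0)
    m=((z>lo)&(z<hi)&(x>box[0])&(x<box[1])&(y>box[2])&(y<box[3])).astype(np.uint8)
    n,l,s,_=cv2.connectedComponentsWithStats(m,connectivity=4)
    out=[]
    for i in range(1,n):
        if s[i,4]<mn: continue
        Q=P[l==i]; (cx,cy),(w,h),a=cv2.minAreaRect((Q[:,:2]*1000).astype(np.float32))
        out.append((s[i,:4].tolist(),len(Q),np.round([cx,cy,w,h,a],1).tolist(),np.round(np.percentile(Q[:,2]*1000,[10,50,90]),1).tolist()))
    return out
E
python3 - <<'E'
from h import *
for n in("top","side"):
    c=dict(np.load(n+"0.npz"));P=cloud(c)
    tab=P[...,2];print(n,"table z",np.nanmedian(tab)*1000)
    for lo,hi in((.008,.3),(.018,.035),(.04,.3)):
        print(lo)
        for o in comps(P,lo,hi):print(o)
E
```

```text
top table z -0.639916756779213
0.008
([25, 90, 135, 90], 9242, [776.7, 520.0, 359.9, 246.4, 90.0], [44.5, 48.9, 52.0])
([455, 103, 12, 8], 36, [887.3, -511.8, 30.9, 20.1, 79.5], [8.2, 9.5, 11.2])
([470, 104, 8, 11], 40, [883.4, -550.7, 31.3, 20.3, 3.1], [8.2, 9.3, 12.4])
([492, 104, 16, 8], 52, [889.2, -626.1, 44.4, 20.6, 85.3], [8.3, 9.4, 11.4])
([491, 109, 15, 15], 68, [858.7, -614.2, 46.3, 28.3, 47.8], [8.2, 9.3, 11.5])
([511, 109, 4, 11], 20, [869.7, -662.4, 31.3, 6.5, 2.4], [8.2, 9.4, 10.9])
([461, 110, 10, 9], 28, [869.5, -522.2, 12.1, 36.0, 34.7], [8.4, 9.6, 11.3])
([480, 111, 11, 17], 53, [853.7, -588.8, 33.3, 36.7, 39.9], [8.3, 9.3, 11.4])
([503, 113, 8, 6], 24, [867.4, -646.1, 15.8, 21.2, 24.2], [8.4, 9.3, 10.7])
([448, 116, 6, 10], 23, [847.2, -480.5, 15.9, 28.1, 87.5], [8.2, 8.9, 11.6])
([453, 116, 5, 8], 22, [849.9, -492.5, 21.5, 12.8, 7.5], [8.3, 9.8, 11.2])
([504, 120, 7, 8], 32, [840.0, -644.1, 16.3, 22.2, 40.4], [8.5, 9.1, 12.1])
([488, 121, 11, 11], 35, [828.7, -603.7, 19.5, 33.4, 49.7], [8.2, 9.3, 10.4])
([467, 122, 8, 13], 37, [826.1, -537.3, 12.6, 42.6, 66.6], [8
[... 6465 characters left out ...]
80, [696.4, 457.9, 9.1, 111.9, 3.6], [19.6, 26.5, 33.5])
0.04
([271, 76, 27, 7], 66, [699.2, -623.7, 91.4, 19.6, 28.8], [40.7, 42.6, 45.2])
([254, 80, 9, 11], 33, [775.3, -562.7, 20.3, 58.6, 29.3], [40.3, 41.5, 43.0])
([309, 110, 15, 33], 326, [526.8, -352.2, 42.9, 41.5, 13.9], [48.9, 79.7, 132.4])
([262, 113, 16, 22], 283, [673.0, -352.8, 45.8, 48.4, 56.2], [45.9, 72.6, 86.5])
([247, 180, 10, 16], 120, [645.8, -85.8, 21.9, 26.7, 50.2], [47.5, 74.2, 80.6])
([269, 192, 7, 9], 49, [587.3, -84.6, 14.5, 16.6, 54.5], [41.3, 55.4, 58.5])
([202, 248, 43, 27], 728, [644.0, 139.6, 51.8, 89.6, 88.1], [45.8, 48.8, 51.2])
([11, 324, 168, 96], 9035, [782.0, 454.8, 292.1, 171.7, 16.0], [47.3, 49.5, 52.3])
```

```bash
cat >> h.py <<'E'
YAW=-1.5; ORG=np.array([.6248,.0014])
def bed(x,y):  # bed mm -> world m
    c,s=np.cos(np.radians(YAW)),np.sin(np.radians(YAW)); return ORG+np.array([c*x-s*y,s*x+c*y])/1000
def tobed(p):
    c,s=np.cos(np.radians(YAW)),np.sin(np.radians(YAW)); d=(np.asarray(p)[:2]-ORG)*1000; return np.array([c*d[0]+s*d[1],-s*d[0]+c*d[1]])
def plan(*T):  # targets (x,y,z,psi deg); prints tool-axis shifts from each pose to the next
    from station import r
    s=r.sense();R=np.asarray(s["ee_rot"]);p=np.asarray(s["tcp_pos"])
    psi=np.degrees(np.arctan2(R[1,0],R[0,0]))
    print("t",round(s["time_s"],1),"tcp",p.round(4),"psi",psi.round(1),"bed",tobed(p).round(1),"tilt",R[:,2].round(3),"w",round(s["gripper_width"],3),"F",np.round(s["wrist_force"],1),"j6",round(s["joints"][5]))
    for x,y,z,a in T:
        d=np.array([x,y,z])-p;c,q=np.cos(np.radians(psi)),np.sin(np.radians(psi))
        print("  d",np.round([c*d[0]+q*d[1],q*d[0]-c*d[1],-d[2]],4),"rz",round(psi-a,1));p=np.array([x,y,z]);psi=a
E
python3 - <<'E'
from h import *
b=bed(17,75)
plan((.4998,.3672,.10,-2.5),(.4998,.3672,.004,-2.5),(.4998,.3672,.12,-2.5),(*b,.12,-1.5),(*b,.017,-1.5))
E
echo '[[1, [0.3137, 0.0894, 0.1216], [0, 0, -20.8]], [1, [0.3137, 0.0894, 0.1216], [0, 0, -20.8]], [1, [0.3137, 0.0894, 0.1216], [0, 0, -20.8]], [1, [0.3137, 0.0894, 0.1216], [0, 0, -20.8]], [1, [0.3137, 0.0894, 0.1216], [0, 0, -20.8]], [1, [0.3137, 0.0894, 0.1216], [0, 0, -20.8]], [1, [0.3137, 0.0894, 0.1216], [0, 0, -20.8]], [1, [0.3137, 0.0894, 0.1216], [0, 0, -20.8]]]' | python3 steer.py; echo '[[1, [0, 0, 0], [0, 0, 0]], [1, [0, 0, 0], [0, 0, 0]]]' | python3 steer.py
python3 -c "
from h import *
plan((.4998,.3672,.10,-2.5),(.4998,.3672,.004,-2.5))"
```

```text
time_s: 0.9
tcp_pos: [0.5017, 0.3625, 0.0972]
ee_rot: [[0.999, -0.051, -0.005], [-0.051, -0.999, -0.005], [-0.005, 0.005, -1.0]]
wrist_force: [-0.6, -0.5, -1.0]
gripper_width: 0.999
gripper_force: 0.0
time_s: 1.1
tcp_pos: [0.4998, 0.3684, 0.1012]
ee_rot: [[0.999, -0.043, 0.0], [-0.043, -0.999, 0.0], [0.0, -0.0, -1.0]]
wrist_force: [-0.6, -0.2, -0.7]
gripper_width: 1.001
gripper_force: 0.0
t 1.1 tcp [0.4998 0.3684 0.1012] psi -2.5 bed [-134.6  363.6] tilt [ 0.  0. -1.] w 1.001 F [-0.6 -0.2 -0.7] j6 36
  d [0.0001 0.0012 0.0012] rz 0.0
  d [ 0.    -0.     0.096] rz 0.0
```

```bash
echo '[[1, [0, 0.001, 0.045], [0, 0, 0]], [1, [0, 0.001, 0.085], [0, 0, 0]], [1, [0, 0.001, 0.097], [0, 0, 0]], [1, [0, 0.001, 0.097], [0, 0, 0]], [0, [0, 0.001, 0.097], [0, 0, 0]], [0, [0, 0.001, 0.097], [0, 0, 0]], [0, [0, 0.001, 0.097], [0, 0, 0]], [0, [0, 0.001, 0.097], [0, 0, 0]]]' | python3 steer.py; echo '[[0, [0, 0, 0], [0, 0, 0]], [0, [0, 0, 0], [0, 0, 0]], [0, [0, 0, -0.03], [0, 0, 0]], [0, [0, 0, -0.07], [0, 0, 0]], [0, [0, 0, -0.116], [0, 0, 0]], [0, [0, 0, -0.116], [0, 0, 0]], [0, [0, 0, -0.116], [0, 0, 0]]]' | python3 steer.py
python3 -c "
from h import *
b=bed(17,75)
plan((*b,.12,-1.5),(*b,.017,-1.5))"
```

```text
time_s: 1.9
tcp_pos: [0.5002, 0.3672, 0.0049]
ee_rot: [[0.999, -0.044, 0.001], [-0.044, -0.999, 0.001], [0.001, -0.001, -1.0]]
wrist_force: [0.2, 0.1, 0.6]
gripper_width: 0.723
gripper_force: 0.0
time_s: 2.6
tcp_pos: [0.5003, 0.3673, 0.1216]
ee_rot: [[0.999, -0.044, 0.002], [-0.044, -0.999, 0.003], [0.002, -0.003, -1.0]]
wrist_force: [-0.7, 0.3, -2.1]
gripper_width: 0.084
gripper_force: 0.0
t 2.6 tcp [0.5003 0.3673 0.1216] psi -2.5 bed [-134.   362.5] tilt [ 0.002  0.003 -1.   ] w 0.084 F [-0.7  0.3 -2.1] j6 36
  d [0.1562 0.2847 0.0016] rz -1.0
  d [ 0.    -0.     0.103] rz 0.0
```

```bash
echo '[[0.75, [0, 0, -0.05], [0, 0, 0]], [0.75, [0, -0.04, -0.05], [0, 0, 0]], [0.75, [0, -0.08, -0.05], [0, 0, 0]], [0.75, [0, -0.12, -0.05], [0, 0, 0]], [0.75, [0, -0.12, -0.05], [0, 0, 0]], [0.75, [0, -0.12, -0.05], [0, 0, 0]], [0.75, [0, -0.12, -0.05], [0, 0, 0]]]' | python3 steer.py; cat >> h.py <<'E'
def blocks(lo=.018,hi=.031,box=(.3,.6,-.5,.45)):
    from station import r
    for n in("top","side"):
        c=r.capture(n);print(n)
        for o in comps(cloud(c),lo,hi,60,box):print(" ",o)
E
python3 -c "
from h import *
blocks()
plan((.4998,.3672,.10,-2.5),(.4998,.3672,.004,-2.5))"
```

```text
time_s: 3.3
tcp_pos: [0.5048, 0.4854, 0.1686]
ee_rot: [[0.999, -0.044, -0.002], [-0.044, -0.999, -0.002], [-0.002, 0.002, -1.0]]
wrist_force: [0.0, -0.5, 0.5]
gripper_width: 0.635
gripper_force: 0.0
top
  ([139, 227, 17, 21], 298, [498.6, 364.6, 39.1, 54.1, 88.9], [22.0, 25.1, 27.9])
  ([175, 250, 17, 23], 298, [436.5, 263.8, 54.1, 38.9, 11.4], [22.3, 24.7, 27.7])
  ([245, 252, 22, 24], 294, [432.4, 71.3, 53.7, 38.0, 27.1], [22.1, 25.0, 27.5])
  ([314, 259, 20, 25], 295, [413.8, -111.8, 38.1, 53.7, 68.2], [21.9, 24.9, 27.7])
  ([370, 267, 23, 19], 297, [402.6, -265.3, 37.7, 54.6, 18.5], [21.8, 24.8, 27.7])
  ([399, 309, 27, 8], 80, [309.4, -344.9, 67.9, 17.2, 88.5], [20.9, 23.2, 26.4])
side
  ([343, 163, 16, 16], 201, [404.1, -265.9, 38.2, 59.0, 18.6], [21.8, 24.9, 27.2])
  ([325, 199, 25, 20], 255, [415.8, -112.3, 41.1, 55.0, 67.5], [22.2, 25.3, 27.6])
  ([303, 254, 26, 19], 336, [434.3, 70.5, 54.7, 42.3, 26.6], [21.5, 24.9, 27.4])
  ([282, 326, 26, 20], 455, [437.6, 263.4, 53.7, 40.3, 11.8], [22.4, 24.8, 27.1])
t 3.4 tcp [0.5053 0.4854 0.1697] psi -2.6 bed [-132.2  480.7] tilt [-0.001 -0.001 -1.   ] w 0.703 F [ 0.1 -0.1 -0.1] j6 30
  d [-0.0002  0.1183  0.0697] rz -0.1
  d [ 0.    -0.     0.096] rz 0.0
```

```bash
echo '[[0.75, [-0.001, 0.04, 0.07], [0, 0, 0]], [0.75, [-0.001, 0.08, 0.07], [0, 0, 0]], [0.75, [-0.001, 0.121, 0.07], [0, 0, 0]], [0.75, [-0.001, 0.121, 0.07], [0, 0, 0]], [0.75, [-0.001, 0.121, 0.10], [0, 0, 0]], [0.75, [-0.001, 0.121, 0.14], [0, 0, 0]], [0.75, [-0.001, 0.121, 0.165], [0, 0, 0]], [0.7, [-0.001, 0.121, 0.165], [0, 0, 0]]]' | python3 steer.py; echo '[[0, [0, 0, 0], [0, 0, 0]], [0, [0, 0, 0], [0, 0, 0]], [0, [0, 0, 0], [0, 0, 0]], [0, [0, 0, 0], [0, 0, 0]], [0, [0, 0, 0], [0, 0, 0]], [0, [0, 0, 0], [0, 0, 0]], [0, [0, 0, 0], [0, 0, 0]]]' | python3 steer.py; echo '[[0, [0, 0, -0.03], [0, 0, 0]], [0, [0, 0, -0.07], [0, 0, 0]], [0, [0, 0, -0.116], [0, 0, 0]], [0, [0, 0, -0.116], [0, 0, 0]]]' | python3 steer.py
python3 -c "
from h import *
b=bed(17,75)
plan((*b,.12,-1.5),(*b,.017,-1.5))"
```

```text
time_s: 4.2
tcp_pos: [0.4985, 0.3647, 0.0032]
ee_rot: [[0.999, -0.044, -0.002], [-0.044, -0.999, -0.003], [-0.002, 0.003, -1.0]]
wrist_force: [-0.3, -0.8, 0.2]
gripper_width: 0.722
gripper_force: 0.0
time_s: 4.9
tcp_pos: [0.4992, 0.3661, 0.0061]
ee_rot: [[0.999, -0.043, 0.001], [-0.043, -0.999, 0.001], [0.001, -0.001, -1.0]]
wrist_force: [-1.9, -0.9, 6.5]
gripper_width: 0.436
gripper_force: 30.0
time_s: 5.3
tcp_pos: [0.5023, 0.369, 0.1284]
ee_rot: [[0.999, -0.042, 0.011], [-0.042, -0.999, 0.01], [0.01, -0.01, -1.0]]
wrist_force: [0.3, 0.9, -0.1]
gripper_width: 0.431
gripper_force: 30.0
t 5.3 tcp [0.5023 0.369  0.1284] psi -2.4 bed [-132.1  364.3] tilt [ 0.011  0.01  -1.   ] w 0.431 F [ 0.3  0.9 -0.1] j6 36
  d [0.1537 0.2869 0.0084] rz -0.9
  d [ 0.    -0.     0.103] rz 0.0
```

```bash
echo '[[0, [0.03, 0.05, 0], [0, 0, -1]], [0, [0.06, 0.1, 0], [0, 0, -1]], [0, [0.08, 0.15, 0], [0, 0, -1]], [0, [0.11, 0.2, 0], [0, 0, -1]], [0, [0.13, 0.25, 0], [0, 0, -1]], [0, [0.155, 0.286, 0], [0, 0, -1]], [0, [0.155, 0.286, 0], [0, 0, -1]], [0, [0.155, 0.286, 0], [0, 0, -1]]]' | python3 steer.py;echo '[[0, [0, 0, 0.03], [0, 0, 0]], [0, [0, 0, 0.06], [0, 0, 0]], [0, [0, 0, 0.06], [0, 0, 0]]]' | python3 steer.py
python3 -c "
from h import *
b=bed(17,75)
plan((*b,.06,-1.5),(*b,.017,-1.5))"
```

```text
time_s: 6.1
tcp_pos: [0.642, 0.0698, 0.1198]
ee_rot: [[1.0, -0.032, -0.001], [-0.032, -1.0, -0.0], [-0.001, 0.0, -1.0]]
wrist_force: [-0.3, -0.7, -1.1]
gripper_width: 0.432
gripper_force: 30.0
time_s: 6.4
tcp_pos: [0.6371, 0.073, 0.0559]
ee_rot: [[1.0, -0.027, -0.011], [-0.027, -1.0, -0.002], [-0.011, 0.003, -1.0]]
wrist_force: [-0.4, -0.5, -1.5]
gripper_width: 0.438
gripper_force: 30.0
t 6.4 tcp [0.6371 0.073  0.0559] psi -1.5 bed [10.4 71.9] tilt [-0.011 -0.002 -1.   ] w 0.438 F [-0.4 -0.5 -1.5] j6 68
  d [ 0.0066 -0.0031 -0.0041] rz -0.0
  d [ 0.    -0.     0.043] rz 0.0
```

```bash
echo '[[0, [0, 0, 0], [0, 0, 0]], [0, [0, 0, 0], [0, 0, 0]], [0, [0, 0, 0], [0, 0, 0]]]' | python3 steer.py
python3 -c "
from h import *
b=bed(17,75)
plan((*b,.06,-1.5),(*b,.02,-1.5))"
```

```text
time_s: 6.7
tcp_pos: [0.6423, 0.074, 0.0629]
ee_rot: [[1.0, -0.026, 0.003], [-0.026, -1.0, 0.001], [0.003, -0.001, -1.0]]
wrist_force: [-0.0, -0.7, -1.2]
gripper_width: 0.437
gripper_force: 30.0
t 6.7 tcp [0.6423 0.074  0.0629] psi -1.5 bed [15.6 73.1] tilt [ 0.003  0.001 -1.   ] w 0.437 F [-0.  -0.7 -1.2] j6 68
  d [ 0.0014 -0.0019  0.0029] rz 0.0
  d [ 0.   -0.    0.04] rz 0.0
```

```bash
echo '[[0, [0.001, -0.002, 0.02], [0, 0, 0]], [0, [0.001, -0.002, 0.035], [0, 0, 0]], [0, [0.001, -0.002, 0.043], [0, 0, 0]], [0, [0.001, -0.002, 0.043], [0, 0, 0]], [0, [0.001, -0.002, 0.044], [0, 0, 0]], [0, [0.001, -0.002, 0.044], [0, 0, 0]]]' | python3 steer.py
echo '[[0, [0.001, 0, 0], [0, 0, 0]], [0, [0.001, 0, 0], [0, 0, 0]]]' | python3 steer.py;echo '[[0, [0.001, 0, 0], [0, 0, 0]], [0, [0.001, 0, 0], [0, 0, 0]]]' | python3 steer.py;echo '[[0, [0, 0, 0.001], [0, 0, 0]], [0, [0, 0, 0.001], [0, 0, 0]]]' | python3 steer.py
```

```text
time_s: 7.3
tcp_pos: [0.6426, 0.0754, 0.0177]
ee_rot: [[1.0, -0.026, 0.001], [-0.026, -1.0, 0.0], [0.001, -0.0, -1.0]]
wrist_force: [-1.2, 0.8, 3.6]
gripper_width: 0.437
gripper_force: 30.0
time_s: 7.5
tcp_pos: [0.6428, 0.0753, 0.0177]
ee_rot: [[1.0, -0.026, -0.001], [-0.026, -1.0, -0.0], [-0.001, 0.0, -1.0]]
wrist_force: [-3.7, 1.3, 6.2]
gripper_width: 0.434
gripper_force: 30.0
time_s: 7.7
tcp_pos: [0.6433, 0.0752, 0.0177]
ee_rot: [[1.0, -0.026, -0.002], [-0.026, -1.0, -0.0], [-0.002, 0.0, -1.0]]
wrist_force: [-5.3, 1.0, 5.8]
gripper_width: 0.435
gripper_force: 30.0
time_s: 7.9
tcp_pos: [0.6433, 0.0752, 0.0177]
ee_rot: [[1.0, -0.026, -0.002], [-0.026, -1.0, -0.001], [-0.002, 0.001, -1.0]]
wrist_force: [-6.1, 1.2, 10.8]
gripper_width: 0.433
gripper_force: 30.0
```

```bash
echo '[[0, [0, 0, -0.003], [0, 0, 0]], [0, [0, 0, -0.003], [0, 0, 0]]]' | python3 steer.py;echo '[[0, [0.001, 0, 0], [0, 0, 0]], [0, [0.001, 0, 0], [0, 0, 0]]]' | python3 steer.py;echo '[[0, [0.001, 0, 0], [0, 0, 0]], [0, [0.001, 0, 0], [0, 0, 0]]]' | python3 steer.py
```

```text
time_s: 8.1
tcp_pos: [0.6445, 0.0752, 0.0191]
ee_rot: [[1.0, -0.026, 0.001], [-0.026, -1.0, 0.0], [0.001, -0.0, -1.0]]
wrist_force: [-0.6, 0.3, -1.1]
gripper_width: 0.435
gripper_force: 30.0
time_s: 8.3
tcp_pos: [0.6446, 0.075, 0.0182]
ee_rot: [[1.0, -0.027, -0.002], [-0.027, -1.0, -0.0], [-0.002, 0.001, -1.0]]
wrist_force: [-2.3, 0.8, 1.1]
gripper_width: 0.431
gripper_force: 30.0
time_s: 8.5
tcp_pos: [0.6446, 0.0749, 0.0182]
ee_rot: [[1.0, -0.027, -0.004], [-0.027, -1.0, -0.001], [-0.004, 0.001, -1.0]]
wrist_force: [-4.6, 1.2, 2.2]
gripper_width: 0.435
gripper_force: 30.0
```

```bash
echo '[[0.52, [-0.001, 0, 0], [0, 0, 0]], [0.52, [-0.001, 0, 0], [0, 0, 0]], [0.52, [-0.001, 0, 0], [0, 0, 0]], [0.52, [-0.001, 0, -0.02], [0, 0, 0]], [0.52, [-0.001, 0, -0.05], [0, 0, 0]], [0.52, [-0.001, 0, -0.09], [0, 0, 0]], [0.6, [-0.001, 0, -0.09], [0, 0, 0]], [0.6, [-0.001, 0, -0.09], [0, 0, 0]]]' | python3 steer.py
python3 -c "
from h import *
plan((.6445,-.0862,.107,-1.5),(.6445,-.0862,.042,-1.5))"
```

```text
time_s: 9.3
tcp_pos: [0.6463, 0.0755, 0.1105]
ee_rot: [[1.0, -0.027, 0.004], [-0.027, -1.0, 0.001], [0.004, -0.002, -1.0]]
wrist_force: [-0.6, -0.4, -0.0]
gripper_width: 0.583
gripper_force: 0.0
t 9.3 tcp [0.6463 0.0755 0.1105] psi -1.5 bed [19.5 74.6] tilt [ 0.004  0.001 -1.   ] w 0.583 F [-0.6 -0.4 -0. ] j6 68
  d [0.0025 0.1617 0.0035] rz -0.0
  d [ 0.    -0.     0.065] rz 0.0
```

```bash
echo '[[0.6, [0.001, 0.05, 0], [0, 0, 0]], [0.6, [0.001, 0.1, 0], [0, 0, 0]], [0.6, [0.0015, 0.162, 0], [0, 0, 0]], [0.6, [0.0015, 0.162, 0], [0, 0, 0]], [0.6, [0.0015, 0.162, 0], [0, 0, 0]], [0.6, [0.0015, 0.162, 0], [0, 0, 0]]]' | python3 steer.py
echo '[[0.6, [0, 0, 0.03], [0, 0, 0]], [0.6, [0, 0, 0.055], [0, 0, 0]], [0.6, [0, 0, 0.067], [0, 0, 0]], [0.6, [0, 0, 0.067], [0, 0, 0]], [0, [0, 0, 0.067], [0, 0, 0]], [0, [0, 0, 0.067], [0, 0, 0]], [0, [0, 0, 0.067], [0, 0, 0]], [0, [0, 0, 0.067], [0, 0, 0]]]' | python3 steer.py;echo '[[0, [0, 0, 0], [0, 0, 0]], [0, [0, 0, 0], [0, 0, 0]], [0, [0, 0, 0], [0, 0, 0]], [0, [0, 0, 0], [0, 0, 0]]]' | python3 steer.py
python3 -c "
from h import *
plan((*bed(22,-165),.042,-1.5))"
```

```text
time_s: 9.9
tcp_pos: [0.6422, -0.0865, 0.1079]
ee_rot: [[1.0, -0.027, -0.001], [-0.027, -1.0, 0.0], [-0.001, -0.0, -1.0]]
wrist_force: [-0.6, 0.2, 0.3]
gripper_width: 0.599
gripper_force: 0.0
time_s: 10.7
tcp_pos: [0.643, -0.0867, 0.043]
ee_rot: [[1.0, -0.026, 0.002], [-0.026, -1.0, 0.0], [0.002, -0.0, -1.0]]
wrist_force: [-0.6, -0.2, 0.1]
gripper_width: 0.321
gripper_force: 0.0
time_s: 11.1
tcp_pos: [0.643, -0.0867, 0.0427]
ee_rot: [[1.0, -0.026, 0.001], [-0.026, -1.0, 0.0], [0.001, -0.0, -1.0]]
wrist_force: [-1.1, 1.4, 5.2]
gripper_width: 0.269
gripper_force: 30.0
t 11.1 tcp [ 0.643  -0.0867  0.0427] psi -1.5 bed [ 20.5 -87.6] tilt [ 0.001  0.    -1.   ] w 0.269 F [-1.1  1.4  5.2] j6 82
  d [0.0015 0.0774 0.0007] rz 0.0
```

```bash
echo '[[0, [0, 0.005, 0], [0, 0, 0]], [0, [0, 0.015, 0], [0, 0, 0]], [0, [0, 0.03, 0], [0, 0, 0]], [0, [0, 0.045, 0], [0, 0, 0]], [0, [0, 0.06, 0], [0, 0, 0]], [0, [0, 0.071, 0], [0, 0, 0]], [0, [0, 0.076, 0], [0, 0, 0]], [0, [0, 0.076, 0], [0, 0, 0]]]' | python3 steer.py; echo '[[0.6, [0, 0, 0], [0, 0, 0]], [0.6, [0, 0, 0], [0, 0, 0]], [0.6, [0, 0, 0], [0, 0, 0]], [0.6, [0, 0, 0], [0, 0, 0]], [0.6, [0, 0, 0], [0, 0, 0]], [0.6, [0, 0, -0.04], [0, 0, 0]], [0.6, [0, 0, -0.09], [0, 0, 0]], [0.75, [0, 0, -0.09], [0, 0, 0]]]' | python3 steer.py; echo '[[0.75, [0, 0, 0], [0, 0, 0]], [0.75, [0, 0, 0], [0, 0, 0]]]' | python3 steer.py
python3 -c "
from h import *
blocks(box=(.3,.7,-.5,.45))
b=bed(17,15)
plan((.4033,-.2657,.12,-71.5),(.4033,-.2657,.005,-71.5))"
```

```text
time_s: 11.9
tcp_pos: [0.6409, -0.1639, 0.0427]
ee_rot: [[1.0, -0.027, 0.001], [-0.027, -1.0, -0.001], [0.001, 0.001, -1.0]]
wrist_force: [0.2, -1.3, 4.9]
gripper_width: 0.269
gripper_force: 30.0
time_s: 12.7
tcp_pos: [0.6455, -0.1635, 0.1404]
ee_rot: [[1.0, -0.024, 0.016], [-0.024, -1.0, -0.003], [0.016, 0.003, -1.0]]
wrist_force: [0.5, 0.8, 0.6]
gripper_width: 0.635
gripper_force: 0.0
time_s: 12.9
tcp_pos: [0.6396, -0.1625, 0.1308]
ee_rot: [[1.0, -0.027, -0.002], [-0.027, -1.0, 0.001], [-0.002, -0.001, -1.0]]
wrist_force: [0.2, 0.0, -0.5]
gripper_width: 0.73
gripper_force: 0.0
top
  ([175, 250, 18, 23], 302, [436.5, 263.8, 54.1, 38.7, 11.9], [22.2, 24.8, 27.2])
  ([245, 253, 10, 20], 98, [434.5, 87.4, 23.9, 50.5, 87.7], [22.2, 24.3, 26.9])
  ([325, 262, 9, 22], 112, [409.7, -123.5, 20.0, 55.5, 80.1], [22.6, 24.9, 27.7])
  ([370, 267, 23, 19], 302, [402.7, -266.0, 37.9, 55.0, 18.6], [22.0, 24.5, 27.6])
  ([399, 309, 28, 8], 81, [309.3, -346.4, 69.9, 17.1, 88.8], [20.1, 23.3, 25.4])
side
  ([343, 163, 16, 15], 203, [404.5, -265.5, 38.1, 55.7, 18.5], [22.1, 25.3, 27.5])
  ([249, 177, 38, 11], 113, [619.8, -150.3, 11.8, 105.0, 88.9], [19.4, 25.0, 29.5])
  ([325, 199, 25, 20], 257, [414.9, -112.6, 42.1, 54.9, 67.3], [22.0, 25.1, 27.6])
  ([218, 246, 23, 8], 64, [647.1, 92.8, 55.8, 9.1, 6.9], [19.9, 24.4, 29.4])
  ([304, 254, 25, 18], 330, [433.6, 70.8, 53.9, 41.2, 28.0], [22.5, 24.9, 27.1])
  ([203, 261, 42, 19], 128, [635.0, 159.1, 99.9, 41.3, 27.2], [19.2, 24.9, 29.6])
  ([282, 326, 26, 19], 447, [437.8, 263.7, 53.3, 39.3, 12.2], [22.5, 24.8, 27.2])
t 13.0 tcp [ 0.6395 -0.1627  0.1301] psi -1.5 bed [  19.  -163.6] tilt [-0.003  0.    -1.   ] w 0.742 F [-1.4  0.1 -0. ] j6 89
  d [-0.2334  0.1093  0.0101] rz 70.0
  d [ 0.    -0.     0.115] rz 0.0
```

```bash
echo '[[0.7, [-0.05, 0.02, 0], [0, 0, 8]], [0.7, [-0.09, 0.04, 0], [0, 0, 16]], [0.7, [-0.13, 0.06, 0], [0, 0, 24]], [0.7, [-0.18, 0.08, 0], [0, 0, 32]], [0.7, [-0.22, 0.1, 0], [0, 0, 40]], [0.7, [-0.2334, 0.1093, 0.01], [0, 0, 48]], [0.7, [-0.2334, 0.1093, 0.01], [0, 0, 56]], [0.7, [-0.2334, 0.1093, 0.01], [0, 0, 64]]]' | python3 steer.py;echo '[[0.7, [0, 0, 0], [0, 0, 6]], [0.7, [0, 0, 0], [0, 0, 6]], [0.7, [0, 0, 0.02], [0, 0, 6]], [0.7, [0, 0, 0.05], [0, 0, 6]], [0.7, [0, 0, 0.05], [0, 0, 6]], [0.7, [0, 0, 0.05], [0, 0, 6]]]' | python3 steer.py
python3 -c "
from h import *
plan((.4036,-.2657,.005,-71.5))"
```

```text
time_s: 13.8
tcp_pos: [0.4028, -0.2662, 0.1209]
ee_rot: [[0.408, -0.913, -0.002], [-0.913, -0.408, 0.001], [-0.002, 0.002, -1.0]]
wrist_force: [0.4, 0.9, 1.2]
gripper_width: 0.701
gripper_force: 0.0
time_s: 14.4
tcp_pos: [0.4041, -0.2659, 0.0717]
ee_rot: [[0.319, -0.948, -0.002], [-0.948, -0.319, 0.0], [-0.001, 0.002, -1.0]]
wrist_force: [0.6, -1.0, -0.5]
gripper_width: 0.699
gripper_force: 0.0
t 14.4 tcp [ 0.4041 -0.2659  0.0717] psi -71.4 bed [-213.6 -273. ] tilt [-0.002  0.    -1.   ] w 0.699 F [ 0.6 -1.  -0.5] j6 33
  d [-0.0004  0.0004  0.0667] rz 0.1
```

```bash
echo '[[0.7, [0, 0, 0.03], [0, 0, 0]], [0.7, [0, 0, 0.055], [0, 0, 0]], [0.7, [0, 0, 0.066], [0, 0, 0]], [0.7, [0, 0, 0.066], [0, 0, 0]], [0.7, [0, 0, 0.066], [0, 0, 0]]]' | python3 steer.py; echo '[[0, [0, 0, 0], [0, 0, 0]], [0, [0, 0, 0], [0, 0, 0]], [0, [0, 0, 0], [0, 0, 0]], [0, [0, 0, 0], [0, 0, 0]], [0, [0, 0, 0], [0, 0, 0]], [0, [0, 0, 0], [0, 0, 0]]]' | python3 steer.py; echo '[[0, [0, 0, -0.03], [0, 0, 0]], [0, [0, 0, -0.07], [0, 0, 0]], [0, [0, 0, -0.115], [0, 0, 0]], [0, [0, 0, -0.115], [0, 0, 0]], [0, [0, 0, -0.115], [0, 0, 0]]]' | python3 steer.py
python3 -c "
from h import *
b=bed(17,15)
plan((*b,.12,-1.5),(*b,.021,-1.5))"
```

```text
time_s: 14.9
tcp_pos: [0.4054, -0.2663, 0.0071]
ee_rot: [[0.318, -0.948, 0.002], [-0.948, -0.318, -0.001], [0.001, -0.002, -1.0]]
wrist_force: [-0.3, -0.4, 0.4]
gripper_width: 0.701
gripper_force: 0.0
time_s: 15.5
tcp_pos: [0.4042, -0.2659, 0.0064]
ee_rot: [[0.317, -0.948, -0.0], [-0.948, -0.317, -0.0], [0.0, 0.0, -1.0]]
wrist_force: [-1.5, 1.0, 5.3]
gripper_width: 0.428
gripper_force: 30.0
time_s: 16.0
tcp_pos: [0.4047, -0.2658, 0.1216]
ee_rot: [[0.317, -0.948, 0.003], [-0.948, -0.317, -0.0], [0.001, -0.003, -1.0]]
wrist_force: [-0.3, 0.2, -1.4]
gripper_width: 0.437
gripper_force: 30.0
t 16.0 tcp [ 0.4047 -0.2658  0.1216] psi -71.5 bed [-213.  -272.8] tilt [ 0.003 -0.    -1.   ] w 0.437 F [-0.3  0.2 -1.4] j6 33
  d [-0.192  -0.3145  0.0016] rz -70.0
  d [ 0.    -0.     0.099] rz 0.0
```

```bash
echo '[[0, [-0.03, -0.04, 0], [0, 0, -8]], [0, [-0.05, -0.08, 0], [0, 0, -16]], [0, [-0.08, -0.12, 0], [0, 0, -24]], [0, [-0.1, -0.16, 0], [0, 0, -32]], [0, [-0.12, -0.2, 0], [0, 0, -40]], [0, [-0.15, -0.24, 0], [0, 0, -48]], [0, [-0.17, -0.28, 0], [0, 0, -56]], [0, [-0.192, -0.3145, 0], [0, 0, -64]]]' | python3 steer.py;echo '[[0, [0, 0, 0], [0, 0, -6]], [0, [0, 0, 0], [0, 0, -6]], [0, [0, 0, 0.03], [0, 0, -6]], [0, [0, 0, 0.06], [0, 0, -6]], [0, [0, 0, 0.06], [0, 0, -6]], [0, [0, 0, 0.06], [0, 0, -6]], [0, [0, 0, 0.06], [0, 0, -6]]]' | python3 steer.py
python3 -c "
from h import *
b=bed(15,15)
plan((*b,.021,-1.5))"
```

```text
time_s: 16.8
tcp_pos: [0.6418, 0.0176, 0.1179]
ee_rot: [[0.992, -0.125, -0.004], [-0.125, -0.992, -0.001], [-0.004, 0.001, -1.0]]
wrist_force: [-0.4, 0.1, -1.0]
gripper_width: 0.434
gripper_force: 30.0
time_s: 17.5
tcp_pos: [0.6426, 0.0157, 0.0624]
ee_rot: [[1.0, -0.027, 0.002], [-0.027, -1.0, 0.0], [0.002, -0.0, -1.0]]
wrist_force: [-0.2, 0.2, -0.2]
gripper_width: 0.433
gripper_force: 30.0
t 17.5 tcp [0.6426 0.0157 0.0624] psi -1.6 bed [17.4 14.8] tilt [ 0.002  0.    -1.   ] w 0.433 F [-0.2  0.2 -0.2] j6 73
  d [-0.0024 -0.0002  0.0414] rz -0.1
```

```bash
echo '[[0, [-0.002, 0, 0.02], [0, 0, 0]], [0, [-0.002, 0, 0.035], [0, 0, 0]], [0, [-0.002, 0, 0.042], [0, 0, 0]], [0, [-0.002, 0, 0.042], [0, 0, 0]], [0, [-0.002, 0, 0.042], [0, 0, 0]]]' | python3 steer.py
echo '[[0, [0, -0.005, 0], [0, 0, 0]], [0, [0, -0.015, 0], [0, 0, 0]], [0, [0, -0.025, 0], [0, 0, 0]], [0, [0, -0.03, 0], [0, 0, 0]], [0, [0, -0.03, 0], [0, 0, 0]]]' | python3 steer.py
echo '[[0, [0.002, 0, 0], [0, 0, 0]], [0, [0.002, 0, 0], [0, 0, 0]]]' | python3 steer.py;echo '[[0, [0.001, 0, 0], [0, 0, 0]], [0, [0.001, 0, 0], [0, 0, 0]]]' | python3 steer.py;echo '[[0, [0.001, 0, 0], [0, 0, 0]], [0, [0.001, 0, 0], [0, 0, 0]]]' | python3 steer.py
python3 -c "
from h import *
plan()"
```

```text
time_s: 18.0
tcp_pos: [0.6406, 0.0161, 0.0202]
ee_rot: [[1.0, -0.026, 0.002], [-0.026, -1.0, 0.0], [0.002, -0.0, -1.0]]
wrist_force: [-0.0, -0.2, -1.4]
gripper_width: 0.433
gripper_force: 30.0
time_s: 18.5
tcp_pos: [0.6406, 0.0473, 0.019]
ee_rot: [[1.0, -0.025, 0.0], [-0.025, -1.0, 0.0], [0.0, -0.0, -1.0]]
wrist_force: [-0.3, 0.2, -0.9]
gripper_width: 0.431
gripper_force: 30.0
time_s: 18.7
tcp_pos: [0.6427, 0.0459, 0.0188]
ee_rot: [[1.0, -0.026, 0.0], [-0.026, -1.0, 0.0], [0.0, -0.0, -1.0]]
wrist_force: [0.4, 0.6, -0.6]
gripper_width: 0.438
gripper_force: 30.0
time_s: 18.9
tcp_pos: [0.6432, 0.0457, 0.0187]
ee_rot: [[1.0, -0.027, -0.001], [-0.027, -1.0, -0.0], [-0.001, 0.0, -1.0]]
wrist_force: [-0.7, 0.1, -0.8]
gripper_width: 0.433
gripper_force: 30.0
time_s: 19.1
tcp_pos: [0.6432, 0.0456, 0.0186]
ee_rot: [[1.0, -0.027, -0.003], [-0.027, -1.0, -0.001], [-0.003, 0.001, -1.0]]
wrist_force: [-4.5, 0.8, 1.6]
gripper_width: 0.435
gripper_force: 30.0
t 19.1 tcp [0.6432 0.0456 0.0186] psi -1.5 bed [17.2 44.6] tilt [-0.003 -0.001 -1.   ] w 0.435 F [-4.5  0.8  1.6] j6 70
```

```bash
echo '[[0.52, [-0.001, 0, 0], [0, 0, 0]], [0.52, [-0.001, 0, 0], [0, 0, 0]], [0.52, [-0.001, 0, 0], [0, 0, 0]], [0.52, [-0.001, 0, -0.02], [0, 0, 0]], [0.52, [-0.001, 0, -0.05], [0, 0, 0]], [0.52, [-0.001, 0, -0.1], [0, 0, 0]], [0.7, [-0.001, 0, -0.1], [0, 0, 0]], [0.7, [-0.001, 0, -0.1], [0, 0, 0]]]' | python3 steer.py
python3 -c "
from h import *
plan((.4147,-.112,.12,-22.2),(.4147,-.112,.005,-22.2))"
```

```text
time_s: 19.9
tcp_pos: [0.6447, 0.0463, 0.121]
ee_rot: [[1.0, -0.026, 0.005], [-0.026, -1.0, 0.002], [0.005, -0.002, -1.0]]
wrist_force: [0.4, -0.1, -1.6]
gripper_width: 0.631
gripper_force: 0.0
t 19.9 tcp [0.6447 0.0463 0.121 ] psi -1.5 bed [18.7 45.4] tilt [ 0.005  0.002 -1.   ] w 0.631 F [ 0.4 -0.1 -1.6] j6 70
  d [-0.2258  0.1643  0.001 ] rz 20.7
  d [ 0.    -0.     0.115] rz 0.0
```

```bash
echo '[[0.7, [-0.04, 0.03, 0], [0, 0, 7]], [0.7, [-0.08, 0.06, 0], [0, 0, 14]], [0.7, [-0.12, 0.09, 0], [0, 0, 20.7]], [0.7, [-0.16, 0.12, 0], [0, 0, 20.7]], [0.7, [-0.2, 0.15, 0], [0, 0, 20.7]], [0.7, [-0.224, 0.164, 0], [0, 0, 20.7]], [0.7, [-0.224, 0.164, 0.03], [0, 0, 20.7]], [0.7, [-0.224, 0.164, 0.05], [0, 0, 20.7]]]' | python3 steer.py; echo '[[0.7, [0, 0, 0], [0, 0, 0]], [0.7, [0, 0, 0], [0, 0, 0]], [0.7, [0, 0, 0], [0, 0, 0]]]' | python3 steer.py
python3 - <<'E'
from h import *
from station import r
blocks()
c=r.capture("side");cv2.imwrite("pics/s1.png",cv2.resize(c["pixels"][150:300,180:360,::-1],None,fx=4,fy=4))
plan((.4147,-.112,.005,-22.2))
E
```

```text
time_s: 20.7
tcp_pos: [0.4134, -0.1127, 0.0677]
ee_rot: [[0.925, -0.38, -0.001], [-0.38, -0.925, 0.0], [-0.001, 0.0, -1.0]]
wrist_force: [-0.4, 0.7, -1.2]
gripper_width: 0.699
gripper_force: 0.0
time_s: 21.0
tcp_pos: [0.416, -0.112, 0.0695]
ee_rot: [[0.926, -0.378, 0.001], [-0.378, -0.926, -0.0], [0.001, -0.0, -1.0]]
wrist_force: [0.4, -0.2, 0.3]
gripper_width: 0.698
gripper_force: 0.0
top
  ([175, 250, 17, 23], 298, [436.2, 264.0, 53.9, 38.3, 11.1], [22.5, 24.9, 27.5])
  ([399, 309, 27, 8], 82, [309.5, -345.5, 68.4, 17.2, 88.9], [20.0, 23.1, 25.8])
side
  ([325, 202, 25, 17], 218, [415.6, -110.9, 41.7, 55.0, 69.4], [21.5, 24.8, 27.4])
  ([304, 254, 25, 18], 326, [434.0, 69.9, 54.1, 41.9, 27.0], [22.1, 25.0, 27.3])
  ([282, 326, 26, 20], 453, [437.5, 263.3, 53.5, 39.9, 10.8], [22.6, 25.0, 27.0])
t 21.1 tcp [ 0.4159 -0.112   0.0696] psi -22.2 bed [-205.8 -118.8] tilt [ 0.002  0.    -1.   ] w 0.698 F [-0.5 -0.1 -0.4] j6 61
  d [-0.0011  0.0005  0.0646] rz 0.0
```

View pics/s1.png

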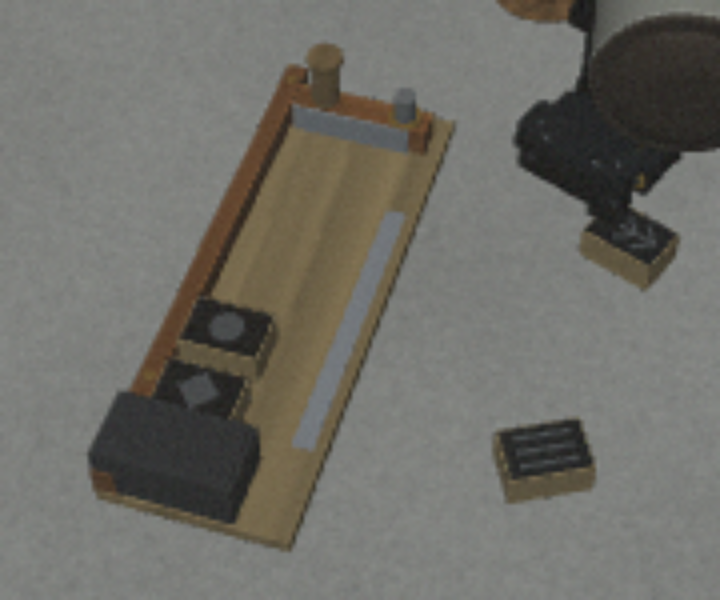

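Blocks 1 (crop 200,390) and 2 (228,330) stand straight along the ledge; the bar is fully back, peg up. On with the third.

```bash
echo '[[0.7, [-0.001, 0.0005, 0.03], [0, 0, 0]], [0.7, [-0.001, 0.0005, 0.055], [0, 0, 0]], [0.7, [-0.001, 0.0005, 0.065], [0, 0, 0]], [0.7, [-0.001, 0.0005, 0.065], [0, 0, 0]], [0.7, [-0.001, 0.0005, 0.065], [0, 0, 0]]]' | python3 steer.py; echo '[[0, [0, 0, 0], [0, 0, 0]], [0, [0, 0, 0], [0, 0, 0]], [0, [0, 0, 0], [0, 0, 0]], [0, [0, 0, 0], [0, 0, 0]], [0, [0, 0, 0], [0, 0, 0]], [0, [0, 0, 0], [0, 0, 0]]]' | python3 steer.py; echo '[[0, [0, 0, -0.03], [0, 0, 0]], [0, [0, 0, -0.07], [0, 0, 0]], [0, [0, 0, -0.09], [0, 0, 0]], [0, [0, 0, -0.09], [0, 0, 0]], [0, [0, 0, -0.09], [0, 0, 0]]]' | python3 steer.py
python3 -c "
from h import *
b=bed(15,-15)
plan((*b,.095,-1.5),(*b,.021,-1.5))"
```

```text
time_s: 21.65
tcp_pos: [0.415, -0.1122, 0.0046]
ee_rot: [[0.926, -0.377, 0.001], [-0.377, -0.926, -0.0], [0.001, -0.0, -1.0]]
wrist_force: [0.0, 0.2, 0.2]
gripper_width: 0.701
gripper_force: 0.0
time_s: 22.25
tcp_pos: [0.4143, -0.1122, 0.0044]
ee_rot: [[0.926, -0.378, 0.001], [-0.378, -0.926, -0.0], [0.001, -0.0, -1.0]]
wrist_force: [-1.6, 0.3, 5.5]
gripper_width: 0.437
gripper_force: 30.0
time_s: 22.75
tcp_pos: [0.4136, -0.1121, 0.0937]
ee_rot: [[0.926, -0.378, -0.0], [-0.378, -0.926, 0.0], [-0.0, -0.0, -1.0]]
wrist_force: [0.1, 0.4, -0.5]
gripper_width: 0.436
gripper_force: 30.0
t 22.8 tcp [ 0.4136 -0.1121  0.0937] psi -22.2 bed [-208.2 -119. ] tilt [-0.  0. -1.] w 0.436 F [ 0.1  0.4 -0.5] j6 61
  d [ 0.1719 -0.1763 -0.0013] rz -20.7
  d [ 0.    -0.     0.074] rz 0.0
```

```bash
echo '[[0, [0.03, -0.03, 0], [0, 0, -5]], [0, [0.06, -0.06, 0], [0, 0, -10]], [0, [0.09, -0.09, 0], [0, 0, -15]], [0, [0.12, -0.12, 0], [0, 0, -20.7]], [0, [0.15, -0.15, 0], [0, 0, -20.7]], [0, [0.172, -0.176, 0], [0, 0, -20.7]], [0, [0.172, -0.176, 0.02], [0, 0, -20.7]], [0, [0.172, -0.176, 0.04], [0, 0, -20.7]]]' | python3 steer.py; echo '[[0, [0, 0, 0], [0, 0, 0]], [0, [0, 0, 0], [0, 0, 0]], [0, [0, 0, 0], [0, 0, 0]]]' | python3 steer.py
python3 -c "
from h import *
b=bed(15,-15)
plan((*b,.018,-1.5))"
```

```text
time_s: 23.55
tcp_pos: [0.6396, -0.0137, 0.0505]
ee_rot: [[1.0, -0.026, -0.003], [-0.026, -1.0, -0.0], [-0.003, 0.0, -1.0]]
wrist_force: [-0.6, -0.0, -1.3]
gripper_width: 0.439
gripper_force: 30.0
time_s: 23.85
tcp_pos: [0.6402, -0.0144, 0.0543]
ee_rot: [[1.0, -0.026, 0.001], [-0.026, -1.0, -0.0], [0.001, 0.0, -1.0]]
wrist_force: [0.3, 0.7, 0.5]
gripper_width: 0.436
gripper_force: 30.0
t 23.9 tcp [ 0.6402 -0.0144  0.0543] psi -1.5 bed [ 15.8 -15.4] tilt [ 0.001 -0.    -1.   ] w 0.436 F [0.3 0.7 0.5] j6 75
  d [-0.0008 -0.0004  0.0363] rz -0.0
```

```bash
echo '[[0, [-0.001, 0, 0.02], [0, 0, 0]], [0, [-0.001, 0, 0.03], [0, 0, 0]], [0, [-0.001, 0, 0.0355], [0, 0, 0]], [0, [-0.001, 0, 0.0355], [0, 0, 0]], [0, [-0.001, 0, 0.0355], [0, 0, 0]]]' | python3 steer.py
echo '[[0, [0, -0.005, 0], [0, 0, 0]], [0, [0, -0.015, 0], [0, 0, 0]], [0, [0, -0.02, 0], [0, 0, 0]], [0, [0, -0.02, 0], [0, 0, 0]]]' | python3 steer.py
echo '[[0, [0.002, 0, 0], [0, 0, 0]], [0, [0.002, 0, 0], [0, 0, 0]]]' | python3 steer.py;echo '[[0, [0.001, 0, 0], [0, 0, 0]], [0, [0.001, 0, 0], [0, 0, 0]]]' | python3 steer.py;echo '[[0, [0.001, 0, 0], [0, 0, 0]], [0, [0.001, 0, 0], [0, 0, 0]]]' | python3 steer.py
python3 -c "
from h import *
plan()"
```

```text
time_s: 24.35
tcp_pos: [0.6394, -0.0142, 0.0191]
ee_rot: [[1.0, -0.026, 0.001], [-0.026, -1.0, -0.0], [0.001, -0.0, -1.0]]
wrist_force: [-0.2, 0.3, -0.5]
gripper_width: 0.436
gripper_force: 30.0
time_s: 24.75
tcp_pos: [0.6397, 0.0069, 0.0188]
ee_rot: [[1.0, -0.025, 0.001], [-0.025, -1.0, 0.0], [0.001, -0.0, -1.0]]
wrist_force: [-0.3, 0.2, -1.3]
gripper_width: 0.434
gripper_force: 30.0
time_s: 24.95
tcp_pos: [0.6417, 0.0058, 0.0185]
ee_rot: [[1.0, -0.026, 0.0], [-0.026, -1.0, 0.0], [0.0, -0.0, -1.0]]
wrist_force: [0.1, -0.1, -1.5]
gripper_width: 0.433
gripper_force: 30.0
time_s: 25.15
tcp_pos: [0.6425, 0.0055, 0.0184]
ee_rot: [[1.0, -0.027, 0.0], [-0.027, -1.0, -0.0], [0.0, 0.0, -1.0]]
wrist_force: [-0.6, -0.1, 0.3]
gripper_width: 0.435
gripper_force: 30.0
time_s: 25.35
tcp_pos: [0.6427, 0.0054, 0.0182]
ee_rot: [[1.0, -0.027, -0.002], [-0.027, -1.0, -0.0], [-0.002, 0.0, -1.0]]
wrist_force: [-1.5, 0.7, 0.0]
gripper_width: 0.435
gripper_force: 30.0
t 25.4 tcp [0.6427 0.0054 0.0182] psi -1.5 bed [17.8  4.5] tilt [-0.002 -0.    -1.   ] w 0.435 F [-1.5  0.7  0. ] j6 74
```

Contact with the ledge felt. Press 1 mm more, lower 1 mm, release, go for the block at (434,70).

```bash
echo '[[0, [0.001, 0, 0.001], [0, 0, 0]], [0, [0.001, 0, 0.001], [0, 0, 0]]]' | python3 steer.py;echo '[[0.52, [-0.002, 0, 0], [0, 0, 0]], [0.52, [-0.002, 0, 0], [0, 0, 0]], [0.52, [-0.002, 0, 0], [0, 0, 0]], [0.52, [-0.002, 0, -0.02], [0, 0, 0]], [0.52, [-0.002, 0, -0.06], [0, 0, 0]], [0.7, [-0.002, 0, -0.1], [0, 0, 0]], [0.7, [-0.002, 0, -0.1], [0, 0, 0]], [0.7, [-0.002, 0, -0.1], [0, 0, 0]]]' | python3 steer.py
python3 -c "
from h import *
plan((.4333,.0709,.12,27.3),(.4333,.0709,.005,27.3))"
```

```text
time_s: 25.55
tcp_pos: [0.6427, 0.0053, 0.0169]
ee_rot: [[1.0, -0.027, -0.004], [-0.027, -1.0, -0.001], [-0.004, 0.001, -1.0]]
wrist_force: [-6.1, 0.2, 1.0]
gripper_width: 0.435
gripper_force: 30.0
time_s: 26.35
tcp_pos: [0.6435, 0.006, 0.1191]
ee_rot: [[1.0, -0.026, 0.004], [-0.026, -1.0, 0.001], [0.004, -0.001, -1.0]]
wrist_force: [0.4, -0.6, -1.1]
gripper_width: 0.669
gripper_force: 0.0
t 26.4 tcp [0.6435 0.006  0.1191] psi -1.5 bed [18.6  5.1] tilt [ 0.004  0.001 -1.   ] w 0.669 F [ 0.4 -0.6 -1.1] j6 74
  d [-0.2119 -0.0593 -0.0009] rz -28.8
  d [0.    0.    0.115] rz 0.0
```

```bash
echo '[[0.7, [-0.04, -0.01, 0], [0, 0, -8]], [0.7, [-0.08, -0.02, 0], [0, 0, -16]], [0.7, [-0.12, -0.03, 0], [0, 0, -24]], [0.7, [-0.16, -0.045, 0], [0, 0, -28.8]], [0.7, [-0.2, -0.0593, 0], [0, 0, -28.8]], [0.7, [-0.211, -0.0593, 0], [0, 0, -28.8]], [0.7, [-0.211, -0.0593, 0.03], [0, 0, -28.8]], [0.7, [-0.211, -0.0593, 0.05], [0, 0, -28.8]]]' | python3 steer.py; echo '[[0.7, [0, 0, 0], [0, 0, 0]], [0.7, [0, 0, 0], [0, 0, 0]], [0.7, [0, 0, 0], [0, 0, 0]]]' | python3 steer.py
python3 - <<'E'
from h import *
blocks()
plan((.4333,.0709,.005,27.3))
E
```

```text
time_s: 27.15
tcp_pos: [0.4324, 0.0705, 0.0663]
ee_rot: [[0.888, 0.459, -0.0], [0.459, -0.888, 0.0], [-0.0, -0.0, -1.0]]
wrist_force: [0.3, -0.7, 0.7]
gripper_width: 0.702
gripper_force: 0.0
time_s: 27.45
tcp_pos: [0.434, 0.0707, 0.0681]
ee_rot: [[0.889, 0.458, 0.001], [0.458, -0.889, 0.001], [0.001, 0.0, -1.0]]
wrist_force: [0.3, 0.1, -0.1]
gripper_width: 0.699
gripper_force: 0.0
top
  ([175, 250, 17, 20], 234, [440.5, 264.2, 45.6, 38.7, 11.7], [22.4, 25.1, 27.5])
  ([399, 309, 27, 8], 80, [309.3, -345.5, 67.8, 17.2, 88.7], [20.9, 23.1, 25.6])
side
  ([304, 257, 25, 16], 144, [433.8, 71.2, 53.8, 39.7, 25.2], [20.3, 24.8, 26.9])
  ([282, 326, 26, 20], 455, [438.1, 262.8, 53.3, 41.6, 12.7], [22.7, 25.0, 27.2])
t 27.6 tcp [0.4338 0.0707 0.0682] psi 27.3 bed [-192.7   64.3] tilt [ 0.002  0.001 -1.   ] w 0.697 F [-0.   0.   0.3] j6 87
  d [-0.0004 -0.0004  0.0632] rz -0.0
```

```bash
echo '[[0.7, [0, 0, 0.03], [0, 0, 0]], [0.7, [0, 0, 0.055], [0, 0, 0]], [0.7, [0, 0, 0.063], [0, 0, 0]], [0.7, [0, 0, 0.063], [0, 0, 0]], [0.7, [0, 0, 0.063], [0, 0, 0]]]' | python3 steer.py; echo '[[0, [0, 0, 0], [0, 0, 0]], [0, [0, 0, 0], [0, 0, 0]], [0, [0, 0, 0], [0, 0, 0]], [0, [0, 0, 0], [0, 0, 0]], [0, [0, 0, 0], [0, 0, 0]], [0, [0, 0, 0], [0, 0, 0]]]' | python3 steer.py; echo '[[0, [0, 0, -0.03], [0, 0, 0]], [0, [0, 0, -0.07], [0, 0, 0]], [0, [0, 0, -0.09], [0, 0, 0]], [0, [0, 0, -0.09], [0, 0, 0]], [0, [0, 0, -0.09], [0, 0, 0]]]' | python3 steer.py
python3 -c "
from h import *
b=bed(15,-57)
plan((*b,.095,-1.5),(*b,.018,-1.5))"
```

```text
time_s: 28.05
tcp_pos: [0.4339, 0.0709, 0.0053]
ee_rot: [[0.889, 0.459, 0.002], [0.459, -0.889, 0.001], [0.002, 0.0, -1.0]]
wrist_force: [0.9, 0.3, 0.7]
gripper_width: 0.701
gripper_force: 0.0
time_s: 28.65
tcp_pos: [0.4333, 0.0706, 0.0049]
ee_rot: [[0.889, 0.459, 0.001], [0.459, -0.889, 0.0], [0.001, 0.0, -1.0]]
wrist_force: [-1.2, -0.1, 7.1]
gripper_width: 0.434
gripper_force: 30.0
time_s: 29.15
tcp_pos: [0.4326, 0.0703, 0.0941]
ee_rot: [[0.889, 0.458, -0.0], [0.458, -0.889, 0.0], [-0.0, -0.0, -1.0]]
wrist_force: [-0.2, -0.5, -1.1]
gripper_width: 0.436
gripper_force: 30.0
t 29.1 tcp [0.4326 0.0703 0.0941] psi 27.3 bed [-194.    63.9] tilt [-0.  0. -1.] w 0.436 F [-0.2 -0.5 -1.1] j6 87
  d [ 0.125   0.2065 -0.0009] rz 28.8
  d [ 0.    -0.     0.077] rz 0.0
```

```bash
echo '[[0, [0.025, 0.04, 0], [0, 0, 6]], [0, [0.05, 0.08, 0], [0, 0, 12]], [0, [0.07, 0.12, 0], [0, 0, 18]], [0, [0.1, 0.16, 0], [0, 0, 24]], [0, [0.125, 0.206, 0], [0, 0, 28.8]], [0, [0.125, 0.206, 0], [0, 0, 28.8]], [0, [0.125, 0.206, 0.02], [0, 0, 28.8]], [0, [0.125, 0.206, 0.04], [0, 0, 28.8]]]' | python3 steer.py; echo '[[0, [0, 0, 0], [0, 0, 0]], [0, [0, 0, 0], [0, 0, 0]], [0, [0, 0, 0], [0, 0, 0]]]' | python3 steer.py
python3 -c "
from h import *
b=bed(15,-57)
plan((*b,.018,-1.5))"
```

```text
time_s: 29.95
tcp_pos: [0.6374, -0.0556, 0.0516]
ee_rot: [[1.0, -0.027, -0.003], [-0.027, -1.0, 0.0], [-0.003, 0.0, -1.0]]
wrist_force: [-0.5, 0.8, -0.8]
gripper_width: 0.432
gripper_force: 30.0
time_s: 30.25
tcp_pos: [0.6389, -0.055, 0.055]
ee_rot: [[1.0, -0.026, 0.001], [-0.026, -1.0, -0.0], [0.001, 0.0, -1.0]]
wrist_force: [0.6, -0.7, 0.5]
gripper_width: 0.434
gripper_force: 30.0
t 30.2 tcp [ 0.6389 -0.055   0.055 ] psi -1.5 bed [ 15.6 -56. ] tilt [ 0.001 -0.    -1.   ] w 0.434 F [ 0.6 -0.7  0.5] j6 79
  d [-0.0006  0.001   0.037 ] rz 0.0
```

```bash
echo '[[0, [-0.001, 0.001, 0.02], [0, 0, 0]], [0, [-0.001, 0.001, 0.03], [0, 0, 0]], [0, [-0.001, 0.001, 0.036], [0, 0, 0]], [0, [-0.001, 0.001, 0.036], [0, 0, 0]], [0, [-0.001, 0.001, 0.036], [0, 0, 0]]]' | python3 steer.py
echo '[[0, [0, -0.005, 0], [0, 0, 0]], [0, [0, -0.01, 0], [0, 0, 0]], [0, [0, -0.012, 0], [0, 0, 0]], [0, [0, -0.012, 0], [0, 0, 0]]]' | python3 steer.py
echo '[[0, [0.002, 0, 0], [0, 0, 0]], [0, [0.002, 0, 0], [0, 0, 0]]]' | python3 steer.py;echo '[[0, [0.001, 0, 0], [0, 0, 0]], [0, [0.001, 0, 0], [0, 0, 0]]]' | python3 steer.py;echo '[[0, [0.001, 0, 0], [0, 0, 0]], [0, [0.001, 0, 0], [0, 0, 0]]]' | python3 steer.py
python3 -c "
from h import *
plan()"
```

```text
time_s: 30.75
tcp_pos: [0.6381, -0.0562, 0.019]
ee_rot: [[1.0, -0.026, 0.001], [-0.026, -1.0, -0.0], [0.001, 0.0, -1.0]]
wrist_force: [-0.3, -0.3, -1.0]
gripper_width: 0.437
gripper_force: 30.0
time_s: 31.15
tcp_pos: [0.6381, -0.0436, 0.0188]
ee_rot: [[1.0, -0.026, 0.001], [-0.026, -1.0, 0.0], [0.001, -0.0, -1.0]]
wrist_force: [-0.7, 0.1, -0.2]
gripper_width: 0.435
gripper_force: 30.0
time_s: 31.35
tcp_pos: [0.6402, -0.0443, 0.0185]
ee_rot: [[1.0, -0.026, 0.0], [-0.026, -1.0, -0.0], [0.0, 0.0, -1.0]]
wrist_force: [0.3, 0.2, -0.6]
gripper_width: 0.43
gripper_force: 30.0
time_s: 31.55
tcp_pos: [0.641, -0.0445, 0.0184]
ee_rot: [[1.0, -0.026, 0.0], [-0.026, -1.0, -0.0], [0.0, 0.0, -1.0]]
wrist_force: [-0.7, 0.5, -0.4]
gripper_width: 0.432
gripper_force: 30.0
time_s: 31.75
tcp_pos: [0.6414, -0.0445, 0.0183]
ee_rot: [[1.0, -0.027, -0.001], [-0.027, -1.0, -0.0], [-0.001, 0.0, -1.0]]
wrist_force: [-1.3, -0.1, 0.6]
gripper_width: 0.434
gripper_force: 30.0
t 31.8 tcp [ 0.6414 -0.0445  0.0183] psi -1.5 bed [ 17.8 -45.4] tilt [-0.001 -0.    -1.   ] w 0.434 F [-1.3 -0.1  0.6] j6 78
```

```bash
echo '[[0, [0.001, 0, 0.001], [0, 0, 0]], [0, [0.001, 0, 0.001], [0, 0, 0]]]' | python3 steer.py;echo '[[0.52, [-0.002, 0, 0], [0, 0, 0]], [0.52, [-0.002, 0, 0], [0, 0, 0]], [0.52, [-0.002, 0, 0], [0, 0, 0]], [0.52, [-0.002, 0, -0.02], [0, 0, 0]], [0.52, [-0.002, 0, -0.06], [0, 0, 0]], [0.7, [-0.002, 0, -0.1], [0, 0, 0]], [0.7, [-0.002, 0, -0.1], [0, 0, 0]], [0.7, [-0.002, 0, -0.1], [0, 0, 0]]]' | python3 steer.py
python3 -c "
from h import *
plan((.4371,.2636,.12,12),(.4371,.2636,.005,12))"
```

```text
time_s: 31.95
tcp_pos: [0.6414, -0.0446, 0.0171]
ee_rot: [[1.0, -0.027, -0.003], [-0.027, -1.0, -0.0], [-0.003, 0.0, -1.0]]
wrist_force: [-3.4, -0.9, 1.5]
gripper_width: 0.437
gripper_force: 30.0
time_s: 32.75
tcp_pos: [0.6419, -0.0441, 0.119]
ee_rot: [[1.0, -0.026, 0.004], [-0.026, -1.0, 0.001], [0.004, -0.001, -1.0]]
wrist_force: [-0.3, 0.4, 0.3]
gripper_width: 0.67
gripper_force: 0.0
t 32.8 tcp [ 0.6419 -0.0441  0.119 ] psi -1.5 bed [ 18.2 -45. ] tilt [ 0.004  0.001 -1.   ] w 0.67 F [-0.3  0.4  0.3] j6 78
  d [-0.2128 -0.3021 -0.001 ] rz -13.5
  d [0.    0.    0.115] rz 0
```

```bash
echo '[[0.7, [-0.028, -0.04, 0], [0, 0, -4]], [0.7, [-0.056, -0.08, 0], [0, 0, -8]], [0.7, [-0.084, -0.12, 0], [0, 0, -13.5]], [0.7, [-0.112, -0.16, 0], [0, 0, -13.5]], [0.7, [-0.14, -0.2, 0], [0, 0, -13.5]], [0.7, [-0.168, -0.24, 0], [0, 0, -13.5]], [0.7, [-0.196, -0.28, 0], [0, 0, -13.5]], [0.7, [-0.212, -0.302, 0], [0, 0, -13.5]]]' | python3 steer.py; echo '[[0.7, [0, 0, 0.03], [0, 0, 0]], [0.7, [0, 0, 0.05], [0, 0, 0]], [0.7, [0, 0, 0.05], [0, 0, 0]], [0.7, [0, 0, 0.05], [0, 0, 0]]]' | python3 steer.py
python3 - <<'E'
from h import *
from station import r
blocks()
c=r.capture("top");cv2.imwrite("pics/t2.png",cv2.resize(c["pixels"][155:230,210:360,::-1],None,fx=5,fy=5))
plan((.4371,.2636,.005,12))
E
```

```text
time_s: 33.55
tcp_pos: [0.4347, 0.2651, 0.1163]
ee_rot: [[0.978, 0.21, -0.001], [0.21, -0.978, -0.001], [-0.002, 0.001, -1.0]]
wrist_force: [0.8, 0.5, 0.9]
gripper_width: 0.697
gripper_force: 0.0
time_s: 33.95
tcp_pos: [0.4368, 0.2628, 0.0668]
ee_rot: [[0.978, 0.208, -0.001], [0.208, -0.978, -0.002], [-0.001, 0.001, -1.0]]
wrist_force: [-0.4, -1.0, 0.1]
gripper_width: 0.7
gripper_force: 0.0
top
  ([179, 251, 8, 13], 77, [446.1, 265.8, 34.0, 16.4, 10.0], [22.3, 24.9, 27.7])
  ([399, 309, 27, 8], 81, [309.5, -345.3, 68.6, 17.3, 88.7], [20.4, 22.5, 25.5])
side
t 34.1 tcp [0.4376 0.2635 0.0683] psi 12.0 bed [-194.   257.1] tilt [ 0.001  0.001 -1.   ] w 0.698 F [0.5 0.1 0.3] j6 53
  d [-0.0005 -0.0002  0.0633] rz -0.0
```

View pics/t2.png

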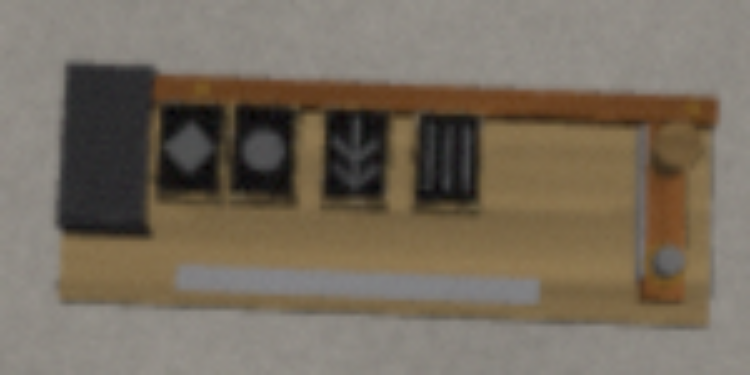

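Four blocks in line along the ledge (crop x 190, 263, 355, 448), all square. Now the last.

```bash
echo '[[0.7, [0, 0, 0.03], [0, 0, 0]], [0.7, [0, 0, 0.055], [0, 0, 0]], [0.7, [0, 0, 0.063], [0, 0, 0]], [0.7, [0, 0, 0.063], [0, 0, 0]], [0.7, [0, 0, 0.063], [0, 0, 0]]]' | python3 steer.py; echo '[[0, [0, 0, 0], [0, 0, 0]], [0, [0, 0, 0], [0, 0, 0]], [0, [0, 0, 0], [0, 0, 0]], [0, [0, 0, 0], [0, 0, 0]], [0, [0, 0, 0], [0, 0, 0]], [0, [0, 0, 0], [0, 0, 0]]]' | python3 steer.py; echo '[[0, [0, 0, -0.03], [0, 0, 0]], [0, [0, 0, -0.07], [0, 0, 0]], [0, [0, 0, -0.09], [0, 0, 0]], [0, [0, 0, -0.09], [0, 0, 0]], [0, [0, 0, -0.09], [0, 0, 0]]]' | python3 steer.py
python3 -c "
from h import *
b=bed(15,-107)
plan((*b,.095,-1.5),(*b,.018,-1.5))"
```

```text
time_s: 34.6
tcp_pos: [0.4377, 0.2638, 0.0056]
ee_rot: [[0.978, 0.208, 0.002], [0.208, -0.978, 0.001], [0.002, -0.001, -1.0]]
wrist_force: [0.9, -0.4, 0.5]
gripper_width: 0.7
gripper_force: 0.0
time_s: 35.2
tcp_pos: [0.4372, 0.2635, 0.0049]
ee_rot: [[0.978, 0.208, 0.001], [0.208, -0.978, 0.001], [0.001, -0.0, -1.0]]
wrist_force: [-0.8, 0.2, 4.4]
gripper_width: 0.436
gripper_force: 30.0
time_s: 35.7
tcp_pos: [0.4363, 0.2628, 0.094]
ee_rot: [[0.978, 0.207, -0.001], [0.207, -0.978, -0.0], [-0.001, -0.0, -1.0]]
wrist_force: [-0.6, 0.4, -2.6]
gripper_width: 0.432
gripper_force: 30.0
t 35.7 tcp [0.4363 0.2628 0.094 ] psi 12.0 bed [-195.2  256.3] tilt [-0.001 -0.    -1.   ] w 0.432 F [-0.6  0.4 -2.6] j6 53
  d [ 0.1199  0.4023 -0.001 ] rz 13.5
  d [ 0.    -0.     0.077] rz 0.0
```

```bash
echo '[[0, [0.012, 0.04, 0], [0, 0, 4]], [0, [0.024, 0.085, 0], [0, 0, 8]], [0, [0.036, 0.13, 0], [0, 0, 13.5]], [0, [0.05, 0.175, 0], [0, 0, 13.5]], [0, [0.065, 0.22, 0], [0, 0, 13.5]], [0, [0.08, 0.265, 0], [0, 0, 13.5]], [0, [0.094, 0.31, 0], [0, 0, 13.5]], [0, [0.108, 0.355, 0], [0, 0, 13.5]]]' | python3 steer.py; echo '[[0, [0.0014, 0.0482, 0], [0, 0, 0]], [0, [0.0014, 0.0482, 0], [0, 0, 0]], [0, [0.0014, 0.0482, 0.02], [0, 0, 0]], [0, [0.0014, 0.0482, 0.035], [0, 0, 0]], [0, [0.0014, 0.0482, 0.035], [0, 0, 0]], [0, [0.0014, 0.0482, 0.035], [0, 0, 0]]]' | python3 steer.py
python3 -c "
from h import *
b=bed(15,-107)
plan((*b,.018,-1.5))"
```

```text
time_s: 36.5
tcp_pos: [0.6156, -0.0636, 0.0918]
ee_rot: [[1.0, -0.027, -0.005], [-0.027, -1.0, -0.0], [-0.005, 0.0, -1.0]]
wrist_force: [1.2, 2.0, -0.6]
gripper_width: 0.437
gripper_force: 30.0
time_s: 37.1
tcp_pos: [0.6156, -0.1096, 0.0581]
ee_rot: [[1.0, -0.026, -0.003], [-0.026, -1.0, -0.0], [-0.003, 0.0, -1.0]]
wrist_force: [1.0, 0.8, -0.9]
gripper_width: 0.432
gripper_force: 30.0
t 37.1 tcp [ 0.6156 -0.1096  0.0581] psi -1.5 bed [  -6.2 -111.2] tilt [-0.003 -0.    -1.   ] w 0.432 F [ 1.   0.8 -0.9] j6 84
  d [ 0.0213 -0.0042  0.0401] rz 0.0
```

```bash
echo '[[0, [0.0213, -0.004, 0.01], [0, 0, 0]], [0, [0.0213, -0.004, 0.02], [0, 0, 0]], [0, [0.0213, -0.004, 0.02], [0, 0, 0]], [0, [0.0213, -0.004, 0.03], [0, 0, 0]], [0, [0.0213, -0.004, 0.038], [0, 0, 0]], [0, [0.0213, -0.004, 0.038], [0, 0, 0]], [0, [0.0213, -0.004, 0.038], [0, 0, 0]]]' | python3 steer.py
python3 -c "
from h import *
plan()"
echo '[[0, [0.001, 0, 0], [0, 0, 0]], [0, [0.001, 0, 0], [0, 0, 0]]]' | python3 steer.py;echo '[[0, [0.001, 0, 0], [0, 0, 0]], [0, [0.001, 0, 0], [0, 0, 0]]]' | python3 steer.py;echo '[[0, [0.001, 0, 0], [0, 0, 0]], [0, [0.001, 0, 0], [0, 0, 0]]]' | python3 steer.py
python3 -c "
from h import *
plan()"
```

```text
time_s: 37.8
tcp_pos: [0.6376, -0.1065, 0.0213]
ee_rot: [[1.0, -0.026, -0.0], [-0.026, -1.0, -0.0], [-0.0, 0.0, -1.0]]
wrist_force: [0.4, 0.5, -0.7]
gripper_width: 0.436
gripper_force: 30.0
t 37.8 tcp [ 0.6376 -0.1065  0.0213] psi -1.5 bed [  15.6 -107.6] tilt [-0. -0. -1.] w 0.436 F [ 0.4  0.5 -0.7] j6 84
time_s: 38.0
tcp_pos: [0.6393, -0.1065, 0.0219]
ee_rot: [[1.0, -0.026, 0.001], [-0.026, -1.0, -0.0], [0.001, 0.0, -1.0]]
wrist_force: [-0.3, 0.1, -0.9]
gripper_width: 0.432
gripper_force: 30.0
time_s: 38.2
tcp_pos: [0.6398, -0.1065, 0.0216]
ee_rot: [[1.0, -0.026, -0.0], [-0.026, -1.0, 0.0], [-0.0, -0.0, -1.0]]
wrist_force: [-1.2, -0.5, -0.2]
gripper_width: 0.433
gripper_force: 30.0
time_s: 38.4
tcp_pos: [0.6398, -0.1066, 0.0213]
ee_rot: [[1.0, -0.027, -0.002], [-0.027, -1.0, 0.0], [-0.002, 0.0, -1.0]]
wrist_force: [-3.2, -0.3, 1.6]
gripper_width: 0.433
gripper_force: 30.0
t 38.4 tcp [ 0.6398 -0.1066  0.0213] psi -1.5 bed [  17.8 -107.5] tilt [-0.002  0.    -1.   ] w 0.433 F [-3.2 -0.3  1.6] j6 84
```

```bash
echo '[[0, [0, 0, 0.002], [0, 0, 0]], [0, [0, 0, 0.005], [0, 0, 0]], [0, [0, 0, 0.005], [0, 0, 0]]]' | python3 steer.py;echo '[[0.5, [-0.002, 0, 0], [0, 0, 0]], [0.5, [-0.002, 0, 0], [0, 0, 0]], [0.5, [-0.002, 0, 0], [0, 0, 0]], [0.5, [-0.002, 0, -0.02], [0, 0, 0]], [0.5, [-0.002, 0, -0.06], [0, 0, 0]], [0.6, [-0.002, 0, -0.1], [0, 0, 0]], [0.6, [-0.002, 0, -0.1], [0, 0, 0]], [0.6, [-0.002, 0, -0.1], [0, 0, 0]]]' | python3 steer.py
python3 -c "
from h import *
plan((*bed(22,-165),.11,-1.5),(*bed(22,-165),.043,-1.5))"
```

```text
time_s: 38.7
tcp_pos: [0.6398, -0.1067, 0.017]
ee_rot: [[1.0, -0.026, -0.002], [-0.026, -1.0, -0.0], [-0.002, 0.0, -1.0]]
wrist_force: [-7.0, 0.2, 6.0]
gripper_width: 0.434
gripper_force: 30.0
time_s: 39.5
tcp_pos: [0.6399, -0.1063, 0.1178]
ee_rot: [[1.0, -0.026, 0.004], [-0.026, -1.0, 0.001], [0.004, -0.001, -1.0]]
wrist_force: [-0.8, 0.1, -0.7]
gripper_width: 0.589
gripper_force: 0.0
t 39.5 tcp [ 0.6399 -0.1063  0.1178] psi -1.5 bed [  17.9 -107.3] tilt [ 0.004  0.001 -1.   ] w 0.589 F [-0.8  0.1 -0.7] j6 84
  d [0.0041 0.0577 0.0078] rz -0.0
  d [ 0.    -0.     0.067] rz 0.0
```

```bash
echo '[[0.6, [0.0045, 0.03, 0], [0, 0, 0]], [0.6, [0.0045, 0.0577, 0], [0, 0, 0]], [0.6, [0.0045, 0.0577, 0], [0, 0, 0]], [0.6, [0.0045, 0.0577, 0], [0, 0, 0]], [0.6, [0.0045, 0.0577, 0.03], [0, 0, 0]], [0.6, [0.0045, 0.0577, 0.06], [0, 0, 0]], [0.6, [0.0045, 0.0577, 0.074], [0, 0, 0]], [0.6, [0.0045, 0.0577, 0.074], [0, 0, 0]]]' | python3 steer.py; echo '[[0.2, [0, 0, 0], [0, 0, 0]], [0, [0, 0, 0], [0, 0, 0]], [0, [0, 0, 0], [0, 0, 0]], [0, [0, 0, 0], [0, 0, 0]], [0, [0, 0, 0], [0, 0, 0]], [0, [0, 0, 0], [0, 0, 0]], [0, [0, 0, 0], [0, 0, 0]], [0, [0, 0, 0], [0, 0, 0]]]' | python3 steer.py
python3 -c "
from h import *
plan()"
```

```text
time_s: 40.3
tcp_pos: [0.64, -0.1634, 0.0395]
ee_rot: [[1.0, -0.026, -0.006], [-0.026, -1.0, 0.0], [-0.006, -0.0, -1.0]]
wrist_force: [-0.8, -0.8, 0.4]
gripper_width: 0.603
gripper_force: 0.0
time_s: 41.1
tcp_pos: [0.6423, -0.1642, 0.0433]
ee_rot: [[1.0, -0.026, 0.001], [-0.026, -1.0, -0.0], [0.001, 0.0, -1.0]]
wrist_force: [-1.0, 1.8, 5.8]
gripper_width: 0.268
gripper_force: 29.9
t 41.1 tcp [ 0.6423 -0.1642  0.0433] psi -1.5 bed [  21.8 -165.1] tilt [ 0.001 -0.    -1.   ] w 0.268 F [-1.   1.8  5.8] j6 89
```

```bash
echo '[[0, [0, -0.004, 0], [0, 0, 0]], [0, [0, -0.012, 0], [0, 0, 0]], [0, [0, -0.02, 0], [0, 0, 0]], [0, [0, -0.028, 0], [0, 0, 0]], [0, [0, -0.035, 0], [0, 0, 0]], [0, [0, -0.04, 0], [0, 0, 0]], [0, [0, -0.04, 0], [0, 0, 0]]]' | python3 steer.py; echo '[[0, [0, -0.005, 0], [0, 0, 0]], [0, [0, -0.011, 0], [0, 0, 0]], [0, [0, -0.017, 0], [0, 0, 0]], [0, [0, -0.022, 0], [0, 0, 0]], [0, [0, -0.025, 0], [0, 0, 0]], [0, [0, -0.025, 0], [0, 0, 0]]]' | python3 steer.py
python3 - <<'E'
from h import *
from station import r
plan()
c=r.capture("side");cv2.imwrite("pics/s3.png",cv2.resize(c["pixels"][150:300,180:360,::-1],None,fx=4,fy=4))
E
```

```text
time_s: 41.8
tcp_pos: [0.6434, -0.1243, 0.0433]
ee_rot: [[1.0, -0.026, 0.001], [-0.026, -1.0, -0.001], [0.001, 0.001, -1.0]]
wrist_force: [-0.7, -0.9, 6.2]
gripper_width: 0.271
gripper_force: 30.0
time_s: 42.4
tcp_pos: [0.644, -0.0997, 0.0433]
ee_rot: [[1.0, -0.026, 0.001], [-0.026, -1.0, -0.001], [0.001, 0.001, -1.0]]
wrist_force: [-0.6, -2.2, 6.1]
gripper_width: 0.268
gripper_force: 30.0
t 42.4 tcp [ 0.644  -0.0997  0.0433] psi -1.5 bed [  21.9 -100.6] tilt [ 0.001 -0.001 -1.   ] w 0.268 F [-0.6 -2.2  6.1] j6 83
```

View pics/s3.png

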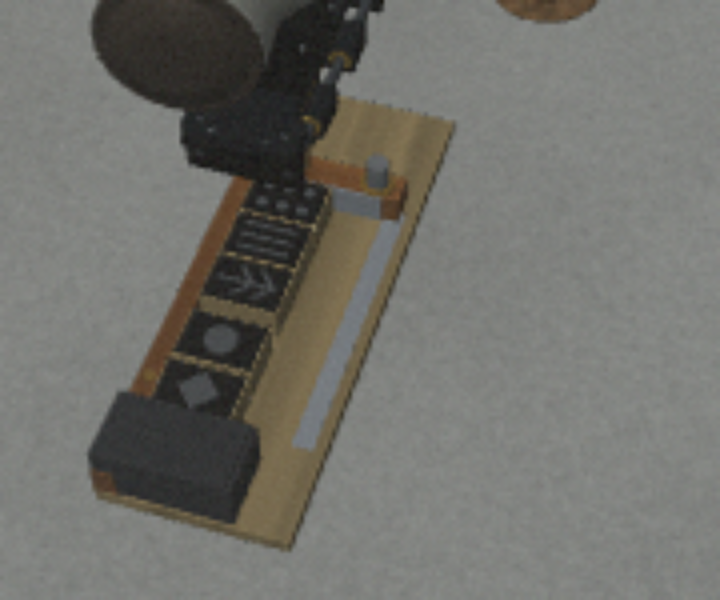

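All five form a straight row with one gap left (crop 235,310); blocks square and flush. Push on in small steps, reading force.

```bash
echo '[[0, [0, -0.004, 0], [0, 0, 0]], [0, [0, -0.009, 0], [0, 0, 0]], [0, [0, -0.014, 0], [0, 0, 0]], [0, [0, -0.014, 0], [0, 0, 0]]]' | python3 steer.py|grep -E 'pos|force:' ; echo '[[0, [0, -0.001, 0], [0, 0, 0]], [0, [0, -0.002, 0], [0, 0, 0]], [0, [0, -0.002, 0], [0, 0, 0]]]' | python3 steer.py|grep -E 'pos|wrist'; echo '[[0, [0, -0.001, 0], [0, 0, 0]], [0, [0, -0.002, 0], [0, 0, 0]], [0, [0, -0.002, 0], [0, 0, 0]]]' | python3 steer.py|grep -E 'pos|wrist'
```

```text
tcp_pos: [0.6444, -0.0858, 0.0433]
wrist_force: [-0.3, -2.2, 7.2]
gripper_force: 30.0
tcp_pos: [0.6444, -0.0845, 0.0433]
wrist_force: [-0.2, -4.0, 5.1]
tcp_pos: [0.6444, -0.0826, 0.0433]
wrist_force: [0.2, -4.3, 6.1]
```

```bash
echo '[[0, [0, -0.001, 0], [0, 0, 0]], [0, [0, -0.002, 0], [0, 0, 0]], [0, [0, -0.002, 0], [0, 0, 0]]]' | python3 steer.py|grep -E 'pos|wrist'; echo '[[0, [0, -0.001, 0], [0, 0, 0]], [0, [0, -0.002, 0], [0, 0, 0]], [0, [0, -0.002, 0], [0, 0, 0]]]' | python3 steer.py|grep -E 'pos|wrist'
```

```text
tcp_pos: [0.6445, -0.0806, 0.0433]
wrist_force: [0.0, -4.9, 4.8]
tcp_pos: [0.6445, -0.0786, 0.0433]
wrist_force: [-0.5, -4.8, 5.8]
```

```bash
python3 -c "
from h import *
plan()"
```

```text
t 44.0 tcp [ 0.6445 -0.0786  0.0433] psi -1.5 bed [ 21.8 -79.4] tilt [ 0.001 -0.002 -1.   ] w 0.266 F [-0.5 -4.8  5.8] j6 81
```

```bash
echo '[[0, [0, -0.001, 0], [0, 0, 0]], [0, [0, -0.002, 0], [0, 0, 0]], [0, [0, -0.002, 0], [0, 0, 0]]]' | python3 steer.py|grep -E 'pos|wrist'; echo '[[0, [0, -0.001, 0], [0, 0, 0]], [0, [0, -0.002, 0], [0, 0, 0]], [0, [0, -0.002, 0], [0, 0, 0]]]' | python3 steer.py|grep -E 'pos|wrist'
```

```text
tcp_pos: [0.6446, -0.0766, 0.0433]
wrist_force: [-1.1, -4.0, 5.4]
tcp_pos: [0.6447, -0.0746, 0.0433]
wrist_force: [-1.6, -4.5, 5.2]
```

```bash
echo '[[0, [0, -0.001, 0], [0, 0, 0]], [0, [0, -0.002, 0], [0, 0, 0]], [0, [0, -0.002, 0], [0, 0, 0]]]' | python3 steer.py|grep -E 'pos|wrist'; echo '[[0, [0, -0.001, 0], [0, 0, 0]], [0, [0, -0.001, 0], [0, 0, 0]], [0, [0, -0.001, 0], [0, 0, 0]]]' | python3 steer.py|grep -E 'pos|wrist';
```

```text
tcp_pos: [0.6447, -0.0726, 0.0433]
wrist_force: [-0.4, -5.2, 5.8]
tcp_pos: [0.6447, -0.0719, 0.0433]
wrist_force: [0.4, -5.5, 6.8]
```

```bash
echo '[[0, [0, -0.001, 0], [0, 0, 0]], [0, [0, -0.001, 0], [0, 0, 0]], [0, [0, -0.001, 0], [0, 0, 0]]]' | python3 steer.py|grep -E 'pos|wrist'; echo '[[0, [0, -0.001, 0], [0, 0, 0]], [0, [0, -0.001, 0], [0, 0, 0]], [0, [0, -0.001, 0], [0, 0, 0]]]' | python3 steer.py|grep -E 'pos|wrist';
```

```text
tcp_pos: [0.6447, -0.0714, 0.0433]
wrist_force: [0.1, -7.2, 5.6]
tcp_pos: [0.6447, -0.0709, 0.0433]
wrist_force: [-0.1, -8.8, 5.1]
```

```bash
echo '[[0, [0, -0.001, 0], [0, 0, 0]], [0, [0, -0.002, 0], [0, 0, 0]], [0, [0, -0.002, 0], [0, 0, 0]]]' | python3 steer.py|grep -E 'pos|wrist'; echo '[[0, [0, -0.001, 0], [0, 0, 0]], [0, [0, -0.001, 0], [0, 0, 0]], [0, [0, -0.001, 0], [0, 0, 0]]]' | python3 steer.py|grep -E 'pos|wrist';
```

```text
tcp_pos: [0.6447, -0.07, 0.0433]
wrist_force: [0.6, -12.3, 4.9]
tcp_pos: [0.6447, -0.0695, 0.0433]
wrist_force: [0.7, -13.0, 4.6]
```

```bash
echo '[[0, [0, -0.001, 0], [0, 0, 0]], [0, [0, -0.001, 0], [0, 0, 0]], [0, [0, -0.001, 0], [0, 0, 0]], [0, [0, -0.001, 0], [0, 0, 0]], [0, [0, -0.001, 0], [0, 0, 0]], [0, [0, -0.001, 0], [0, 0, 0]], [0, [0, -0.001, 0], [0, 0, 0]], [0, [0, -0.001, 0], [0, 0, 0]]]' | python3 steer.py|grep -E 'pos|wrist'
python3 - <<'E'
from h import *
from station import r
plan()
c=r.capture("side");cv2.imwrite("pics/s4.png",cv2.resize(c["pixels"][150:300,180:360,::-1],None,fx=4,fy=4))
E
```

```text
tcp_pos: [0.6448, -0.069, 0.0434]
wrist_force: [0.9, -16.4, 4.4]
t 47.2 tcp [ 0.6448 -0.069   0.0434] psi -1.5 bed [ 21.8 -69.9] tilt [ 0.    -0.005 -1.   ] w 0.264 F [  0.9 -16.4   4.4] j6 80
```

View pics/s4.png

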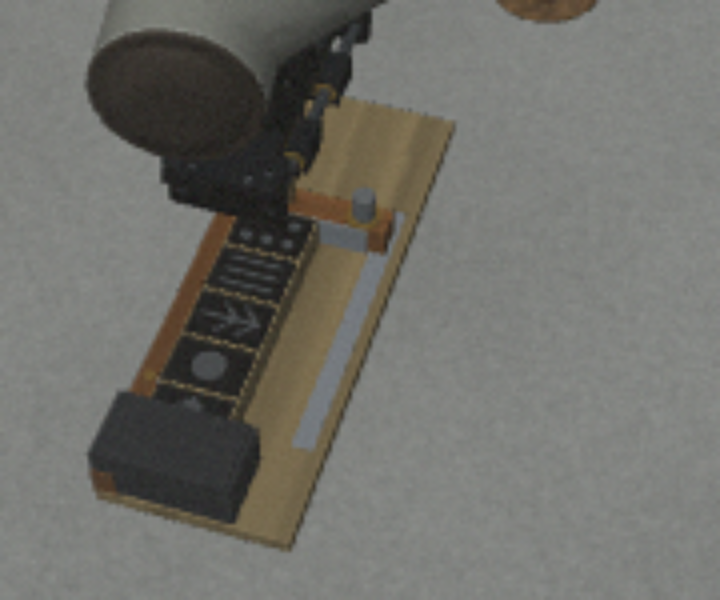

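Row tight, straight and flush with the bar pressing at ~16 N steady. Releasing, then measure the mallet.

```bash
echo '[[0.6, [0, 0, 0], [0, 0, 0]], [0.6, [0, 0, 0], [0, 0, 0]], [0.6, [0, 0, 0], [0, 0, 0]], [0.6, [0, 0, 0], [0, 0, 0]], [0.6, [0, 0, -0.03], [0, 0, 0]], [0.6, [0, 0, -0.08], [0, 0, 0]], [0.6, [0, 0, -0.13], [0, 0, 0]], [0.6, [0, 0, -0.16], [0, 0, 0]]]' | python3 steer.py
python3 - <<'E'
from h import *
from station import r
for n in("top","side"):
    c=r.capture(n);P=cloud(c);m=np.hypot(P[...,0]-.526,P[...,1]+.353)<.06
    Q=P[m];Q=Q[np.isfinite(Q[:,2])]*1000
    for lo,hi in((2.5,8),(46,60),(124,140)):
        q=Q[(Q[:,2]>lo)&(Q[:,2]<hi)];(x,y),rad=cv2.minEnclosingCircle(q[:,:2].astype(np.float32));print(n,lo,len(q),np.round([x,y,rad],1),np.median(q[:,2]).round(1),q.mean(0).round(1))
    print(comps(P,.04,.12,20,(.55,.7,-.2,0)))
plan((.526,-.353,.2,-1.5),(*bed(-36,-83),.2,-1.5))
E
```

```text
time_s: 48.1
tcp_pos: [0.6456, -0.0636, 0.2064]
ee_rot: [[1.0, -0.025, 0.005], [-0.025, -1.0, 0.0], [0.005, -0.0, -1.0]]
wrist_force: [0.9, 0.0, -0.6]
gripper_width: 0.6
gripper_force: 0.0
top 2.5 386 [ 525.2 -352.3   59.7] 4.2 [ 521.  -353.4    4.5]
top 46 144 [ 525.8 -355.6   23.1] 53.1 [ 524.2 -350.3   53.2]
top 124 132 [ 526.2 -356.1   15.6] 131.2 [ 525.9 -355.   131. ]
[([306, 178, 10, 11], 85, [643.9, -71.4, 24.3, 22.9, 48.8], [55.0, 78.4, 80.4]), ([306, 203, 7, 6], 32, [585.3, -70.6, 16.5, 13.3, 83.9], [44.3, 54.8, 57.8])]
side 2.5 270 [ 527.4 -352.2   58.5] 4.2 [ 525.2 -349.3    4.5]
side 46 106 [ 526.6 -352.8   24.1] 54.0 [ 526.4 -347.7   53.7]
side 124 79 [ 528.2 -357.2   17.4] 131.7 [ 527.4 -353.6  131.3]
[([245, 184, 10, 17], 122, [645.0, -71.8, 24.2, 23.7, 32.1], [47.6, 75.5, 80.9]), ([268, 196, 6, 9], 47, [587.5, -69.2, 13.2, 16.0, 16.1], [44.3, 55.0, 58.8])]
t 48.2 tcp [ 0.6471 -0.0635  0.2082] psi -1.4 bed [ 24.  -64.3] tilt [ 0.011  0.001 -1.   ] w 0.598 F [ 0.6 -0.1  0.1] j6 80
  d [-0.1139  0.2924  0.0082] rz 0.1
  d [ 0.0535 -0.2739 -0.    ] rz 0.0
```

```bash
echo '[[0.6, [-0.02, 0.045, 0], [0, 0, 0]], [0.6, [-0.04, 0.09, 0], [0, 0, 0]], [0.6, [-0.06, 0.135, 0], [0, 0, 0]], [0.6, [-0.08, 0.18, 0], [0, 0, 0]], [0.6, [-0.095, 0.225, 0], [0, 0, 0]], [0.6, [-0.112, 0.27, 0], [0, 0, 0]], [0.6, [-0.112, 0.2945, 0], [0, 0, 0]], [0.6, [-0.112, 0.2945, 0], [0, 0, 0]]]' | python3 steer.py;echo '[[0.6, [0, 0, 0], [0, 0, 0]], [0.6, [0, 0, 0.02], [0, 0, 0]], [0.6, [0, 0, 0.02], [0, 0, 0]], [0.6, [0, 0, 0.02], [0, 0, 0]]]' | python3 steer.py
python3 - <<'E'
from h import *
plan((.5265,-.3555,.071,-1.5))
c=dict(np.load("top0.npz"));P=cloud(c)
hsv=cv2.cvtColor(c["pixels"],cv2.COLOR_RGB2HSV).astype(int)
for n in("top","side"):
    c=dict(np.load(n+"0.npz"));P=cloud(c);hsv=cv2.cvtColor(c["pixels"],cv2.COLOR_RGB2HSV).astype(int)
    m=(hsv[...,1]>80)&(P[...,2]>.001)&(P[...,2]<.008)&(np.hypot(P[...,0]-.526,P[...,1]+.353)<.07)
    m=cv2.morphologyEx(m.astype(np.uint8),cv2.MORPH_OPEN,np.ones((2,2)))>0
    q=P[m]*1000;(x,y),rad=cv2.minEnclosingCircle(q[:,:2].astype(np.float32));print(n,len(q),x,y,rad)
E
```

```text
time_s: 49.0
tcp_pos: [0.5233, -0.3578, 0.2002]
ee_rot: [[1.0, -0.03, -0.003], [-0.03, -1.0, 0.001], [-0.003, -0.001, -1.0]]
wrist_force: [-0.3, 0.1, 0.1]
gripper_width: 0.604
gripper_force: 0.0
time_s: 49.4
tcp_pos: [0.5249, -0.3545, 0.1819]
ee_rot: [[1.0, -0.024, -0.002], [-0.024, -1.0, 0.001], [-0.002, -0.001, -1.0]]
wrist_force: [0.3, -0.8, -0.2]
gripper_width: 0.599
gripper_force: 0.0
t 49.4 tcp [ 0.5249 -0.3545  0.1819] psi -1.4 bed [ -90.5 -358.4] tilt [-0.002  0.001 -1.   ] w 0.599 F [ 0.3 -0.8 -0.2] j6 108
  d [0.0016 0.001  0.1109] rz 0.1
top 363 522.4347534179688 -365.73211669921875 44.88564682006836
side 219 523.7601928710938 -361.44110107421875 44.44392776489258
```

```bash
echo '[[0.6, [0.0015, 0.001, 0.03], [0, 0, 0]], [0.6, [0.0015, 0.001, 0.06], [0, 0, 0]], [0.6, [0.0015, 0.001, 0.09], [0, 0, 0]], [0.6, [0.0015, 0.001, 0.11], [0, 0, 0]], [0.6, [0.0015, 0.001, 0.11], [0, 0, 0]], [0.6, [0.0015, 0.001, 0.11], [0, 0, 0]]]' | python3 steer.py; echo '[[0, [0, 0, 0], [0, 0, 0]], [0, [0, 0, 0], [0, 0, 0]], [0, [0, 0, 0], [0, 0, 0]], [0, [0, 0, 0], [0, 0, 0]], [0, [0, 0, 0], [0, 0, 0]], [0, [0, 0, 0], [0, 0, 0]], [0, [0, 0, 0], [0, 0, 0]]]' | python3 steer.py; echo '[[0, [0, 0, -0.02], [0, 0, 0]], [0, [0, 0, -0.05], [0, 0, 0]], [0, [0, 0, -0.09], [0, 0, 0]], [0, [0, 0, -0.09], [0, 0, 0]], [0, [0, 0, -0.09], [0, 0, 0]]]' | python3 steer.py
python3 - <<'E'
from h import *
from station import r
plan((*bed(-37,-72),.16,-1.5),(*bed(-37,-72),.13,-1.5))
c=r.capture("side");cv2.imwrite("pics/s5.png",cv2.resize(c["pixels"][50:200,220:400,::-1],None,fx=4,fy=4))
E
```

```text
time_s: 50.0
tcp_pos: [0.5272, -0.3568, 0.0735]
ee_rot: [[1.0, -0.025, 0.001], [-0.025, -1.0, -0.001], [0.001, 0.001, -1.0]]
wrist_force: [0.2, -0.5, 1.2]
gripper_width: 0.599
gripper_force: 0.0
time_s: 50.7
tcp_pos: [0.5262, -0.3567, 0.0727]
ee_rot: [[1.0, -0.026, 0.0], [-0.026, -1.0, 0.0], [0.0, -0.0, -1.0]]
wrist_force: [-0.3, 1.0, 1.9]
gripper_width: 0.254
gripper_force: 30.0
time_s: 51.2
tcp_pos: [0.526, -0.3565, 0.1625]
ee_rot: [[1.0, -0.027, 0.001], [-0.027, -1.0, 0.001], [0.001, -0.001, -1.0]]
wrist_force: [-0.6, 0.9, -3.6]
gripper_width: 0.252
gripper_force: 30.0
t 51.2 tcp [ 0.526  -0.3565  0.1625] psi -1.5 bed [ -89.3 -360.4] tilt [ 0.001  0.001 -1.   ] w 0.252 F [-0.6  0.9 -3.6] j6 108
  d [ 0.0521 -0.2884  0.0025] rz -0.0
  d [ 0.   -0.    0.03] rz 0.0
```

View pics/s5.png

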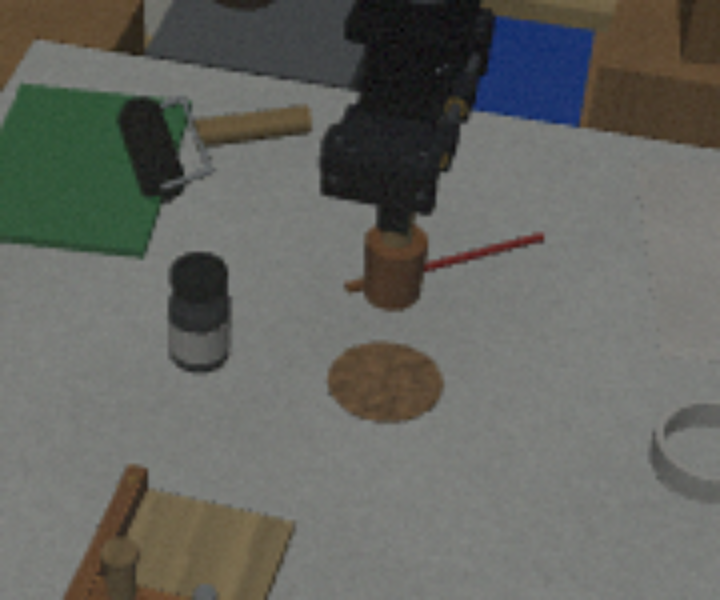

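Mallet upright in the grip; the coaster is now clear at crop (385,383).

```bash
echo '[[0, [0.01, -0.045, 0], [0, 0, 0]], [0, [0.02, -0.09, 0], [0, 0, 0]], [0, [0.03, -0.135, 0], [0, 0, 0]], [0, [0.035, -0.18, 0], [0, 0, 0]], [0, [0.043, -0.225, 0], [0, 0, 0]], [0, [0.052, -0.265, 0], [0, 0, 0]], [0, [0.052, -0.288, 0], [0, 0, 0]], [0, [0.052, -0.288, 0], [0, 0, 0]]]' | python3 steer.py; echo '[[0, [0, 0, 0], [0, 0, 0]], [0, [0, 0, 0], [0, 0, 0]], [0, [0, 0, 0.02], [0, 0, 0]], [0, [0, 0, 0.02], [0, 0, 0]], [0, [0, 0, 0.02], [0, 0, 0]]]' | python3 steer.py
python3 - <<'E'
from h import *
from station import r
plan((*bed(-37,-72),.13,-1.5))
for n in("top","side"):
    c=r.capture(n);P=cloud(c);hsv=cv2.cvtColor(c["pixels"],cv2.COLOR_RGB2HSV).astype(int)
    m=(hsv[...,1]>80)&(abs(P[...,2])<.012)&(np.hypot(P[...,0]-.524,P[...,1]+.36)<.06)
    q=P[m]*1000;(x,y),rad=cv2.minEnclosingCircle(q[:,:2].astype(np.float32));print(n,len(q),x,y,rad,q.mean(0))
c=r.capture("side");cv2.imwrite("pics/s6.png",cv2.resize(c["pixels"][130:280,180:360,::-1],None,fx=4,fy=4))
E
```

```text
time_s: 52.05
tcp_pos: [0.5847, -0.0673, 0.1599]
ee_rot: [[1.0, -0.022, -0.005], [-0.022, -1.0, 0.0], [-0.005, -0.0, -1.0]]
wrist_force: [-0.3, -0.0, -3.4]
gripper_width: 0.251
gripper_force: 30.0
time_s: 52.55
tcp_pos: [0.5853, -0.0714, 0.142]
ee_rot: [[1.0, -0.028, -0.002], [-0.028, -1.0, -0.001], [-0.002, 0.001, -1.0]]
wrist_force: [0.0, 0.4, -2.5]
gripper_width: 0.247
gripper_force: 30.0
t 52.5 tcp [ 0.5853 -0.0714  0.142 ] psi -1.6 bed [-37.6 -73.8] tilt [-0.002 -0.001 -1.   ] w 0.247 F [ 0.   0.4 -2.5] j6 80
  d [ 0.0006 -0.0018  0.012 ] rz -0.1
top 773 526.209228515625 -362.5274963378906 43.91840744018555 [ 525.94044579 -362.77268324    3.6572929 ]
side 429 525.9251708984375 -363.1568298339844 45.531036376953125 [ 526.17781494 -362.46470405    4.44449237]
```

View pics/s6.png

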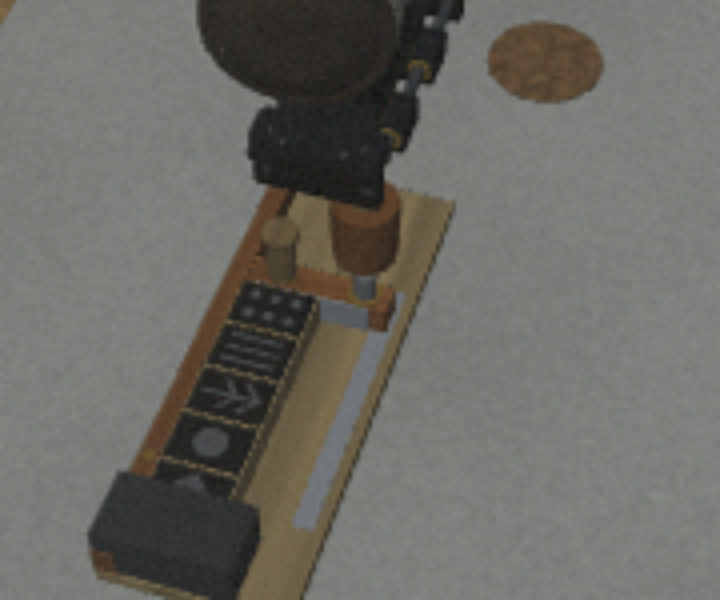

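Mallet is over the peg (crop 365,285), row still tight; coaster centre (526,-363). Lower and drive.

```bash
echo '[[0, [0.0005, -0.0015, 0.005], [0, 0, 0]], [0, [0.0005, -0.0015, 0.01], [0, 0, 0]], [0, [0.0005, -0.0015, 0.014], [0, 0, 0]], [0, [0.0005, -0.0015, 0.014], [0, 0, 0]], [0, [0.0005, -0.0015, 0.014], [0, 0, 0]]]' | python3 steer.py|grep -E 'pos|wrist'; echo '[[0, [0, 0, 0.003], [0, 0, 0]], [0, [0, 0, 0.006], [0, 0, 0]], [0, [0, 0, 0.006], [0, 0, 0]]]' | python3 steer.py|grep -E 'pos|wrist'; echo '[[0, [0, 0, 0.003], [0, 0, 0]], [0, [0, 0, 0.005], [0, 0, 0]], [0, [0, 0, 0.005], [0, 0, 0]]]' | python3 steer.py|grep -E 'pos|wrist'
```

```text
tcp_pos: [0.5863, -0.0688, 0.1283]
wrist_force: [0.5, -0.0, -2.8]
tcp_pos: [0.587, -0.0688, 0.1238]
wrist_force: [-1.3, 0.9, 3.3]
tcp_pos: [0.587, -0.0688, 0.1191]
wrist_force: [-1.4, 0.3, 5.1]
```

```bash
echo '[[0, [0, 0, 0.003], [0, 0, 0]], [0, [0, 0, 0.005], [0, 0, 0]], [0, [0, 0, 0.005], [0, 0, 0]]]' | python3 steer.py|grep -E 'pos|wrist'; echo '[[0, [0, 0, 0.002], [0, 0, 0]], [0, [0, 0, 0.004], [0, 0, 0]], [0, [0, 0, 0.004], [0, 0, 0]]]' | python3 steer.py|grep -E 'pos|wrist'; echo '[[0, [0, 0, 0.002], [0, 0, 0]], [0, [0, 0, 0.002], [0, 0, 0]]]' | python3 steer.py
python3 - <<'E'
from h import *
from station import r
c=r.capture("side");cv2.imwrite("pics/s7.png",cv2.resize(c["pixels"][150:230,220:310,::-1],None,fx=7,fy=7))
E
```

```text
tcp_pos: [0.587, -0.0688, 0.1141]
wrist_force: [-2.2, 1.1, 6.0]
tcp_pos: [0.587, -0.0688, 0.1102]
wrist_force: [-2.7, 0.6, 6.3]
time_s: 54.6
tcp_pos: [0.5876, -0.0689, 0.1095]
ee_rot: [[1.0, -0.025, 0.004], [-0.025, -1.0, -0.001], [0.004, 0.001, -1.0]]
wrist_force: [-3.0, 0.7, 11.3]
gripper_width: 0.251
gripper_force: 30.0
```

View pics/s7.png

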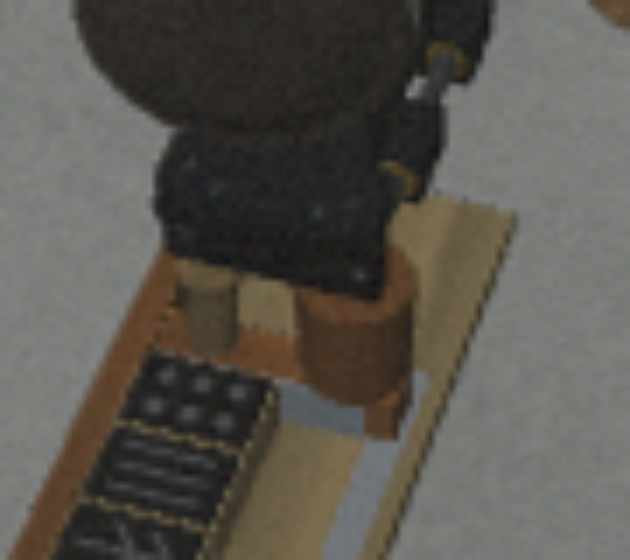

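Mallet head sits nearly on the bar (crop 355,390) and the force rises: at its stop. One more mm, then lift and check.

```bash
echo '[[0, [0, 0, 0.002], [0, 0, 0]], [0, [0, 0, 0.002], [0, 0, 0]]]' | python3 steer.py|grep -E 'pos|wrist'; echo '[[0, [0, 0, -0.02], [0, 0, 0]], [0, [0, 0, -0.05], [0, 0, 0]], [0, [0, 0, -0.052], [0, 0, 0]]]' | python3 steer.py;echo '[[0, [-0.015, 0.045, 0], [0, 0, 0]], [0, [-0.03, 0.09, 0], [0, 0, 0]], [0, [-0.04, 0.135, 0], [0, 0, 0]], [0, [-0.05, 0.18, 0], [0, 0, 0]], [0, [-0.055, 0.225, 0], [0, 0, 0]], [0, [-0.055, 0.26, 0], [0, 0, 0]], [0, [-0.055, 0.26, 0], [0, 0, 0]], [0, [-0.055, 0.26, 0], [0, 0, 0]]]' | python3 steer.py
python3 - <<'E'
from h import *
from station import r
plan((.526,-.363,.16,-1.5))
c=r.capture("top");print(comps(cloud(c),.038,.12,10,(.55,.7,-.2,0)))
c=r.capture("side");P=cloud(c);print(comps(P,.038,.12,10,(.55,.7,-.2,0)))
cv2.imwrite("pics/s8.png",cv2.resize(c["pixels"][80:280,200:400,::-1],None,fx=3,fy=3))
E
```

```text
tcp_pos: [0.5887, -0.069, 0.1093]
wrist_force: [-3.9, 0.7, 17.5]
time_s: 55.15
tcp_pos: [0.5891, -0.0688, 0.1603]
ee_rot: [[1.0, -0.026, 0.009], [-0.026, -1.0, 0.0], [0.009, -0.0, -1.0]]
wrist_force: [1.2, -0.4, -2.8]
gripper_width: 0.248
gripper_force: 30.0
time_s: 55.95
tcp_pos: [0.5235, -0.3276, 0.1546]
ee_rot: [[1.0, -0.029, -0.002], [-0.029, -1.0, 0.002], [-0.002, -0.001, -1.0]]
wrist_force: [-0.3, 0.8, -2.3]
gripper_width: 0.25
gripper_force: 30.0
t 56.0 tcp [ 0.5235 -0.3276  0.1546] psi -1.6 bed [ -92.7 -331.5] tilt [-0.002  0.002 -1.   ] w 0.25 F [-0.3  0.8 -2.3] j6 105
  d [ 0.0036  0.0353 -0.0054] rz -0.1
[([306, 178, 10, 11], 89, [643.7, -71.1, 24.2, 22.8, 46.2], [47.9, 77.6, 80.7]), ([299, 182, 5, 6], 13, [645.3, -49.1, 7.6, 14.0, 57.3], [38.3, 38.6, 39.5]), ([283, 186, 9, 10], 24, [629.3, -6.8, 15.1, 27.8, 41.9], [38.3, 39.4, 41.2]), ([305, 204, 8, 7], 32, [584.1, -69.1, 15.2, 18.4, 13.3], [38.4, 40.6, 42.6])]
[([245, 184, 10, 17], 127, [645.2, -72.0, 25.7, 23.5, 86.1], [44.2, 74.6, 80.9]), ([268, 200, 6, 5], 25, [588.3, -70.3, 14.2, 13.7, 9.1], [38.9, 41.3, 43.8]), ([235, 206, 7, 9], 26, [660.3, -22.1, 14.0, 29.0, 8.2], [38.5, 39.1, 41.4])]
```

View pics/s8.png

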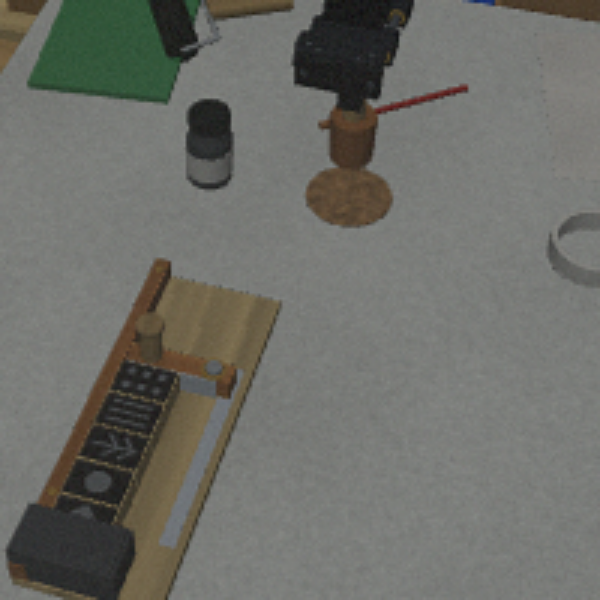

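Peg home (head at z ≈ 41 mm), row tight, mallet near its coaster (crop 350,195). Put it down.

```bash
echo '[[0, [0.002, 0.02, 0], [0, 0, 0]], [0, [0.002, 0.0345, 0], [0, 0, 0]], [0, [0.002, 0.0345, 0], [0, 0, 0]], [0, [0.002, 0.0345, 0.03], [0, 0, 0]], [0, [0.002, 0.0345, 0.06], [0, 0, 0]], [0, [0.002, 0.0345, 0.074], [0, 0, 0]], [0, [0.002, 0.0345, 0.074], [0, 0, 0]], [0, [0.002, 0.0345, 0.074], [0, 0, 0]]]' | python3 steer.py; echo '[[0, [0, 0, 0.002], [0, 0, 0]], [0, [0, 0, 0.004], [0, 0, 0]], [0, [0, 0, 0.004], [0, 0, 0]]]' | python3 steer.py|grep -E 'pos|wrist'; echo '[[0, [0, 0, 0.002], [0, 0, 0]], [0, [0, 0, 0.002], [0, 0, 0]]]' | python3 steer.py|grep -E 'pos|wrist';  echo '[[0, [0, 0, 0.001], [0, 0, 0]], [0, [0, 0, 0.001], [0, 0, 0]]]' | python3 steer.py
```

```text
time_s: 56.85
tcp_pos: [0.5264, -0.3619, 0.0834]
ee_rot: [[1.0, -0.025, 0.001], [-0.025, -1.0, -0.001], [0.001, 0.001, -1.0]]
wrist_force: [-0.2, -0.1, -2.4]
gripper_width: 0.255
gripper_force: 30.0
tcp_pos: [0.5258, -0.3618, 0.079]
wrist_force: [-0.0, -1.3, -3.3]
tcp_pos: [0.5254, -0.3617, 0.0764]
wrist_force: [-0.8, 0.4, -3.1]
time_s: 57.55
tcp_pos: [0.5255, -0.3618, 0.0753]
ee_rot: [[1.0, -0.026, -0.0], [-0.026, -1.0, 0.0], [-0.0, -0.0, -1.0]]
wrist_force: [-0.2, -1.1, -2.4]
gripper_width: 0.248
gripper_force: 30.0
```

```bash
echo '[[0, [0, 0, 0.002], [0, 0, 0]], [0, [0, 0, 0.002], [0, 0, 0]]]' | python3 steer.py|grep -E 'pos|wrist'; echo '[[0, [0, 0, 0.001], [0, 0, 0]], [0, [0, 0, 0.001], [0, 0, 0]]]' | python3 steer.py|grep -E 'pos|wrist';  echo '[[0, [0, 0, 0.0005], [0, 0, 0]], [0, [0, 0, 0.0005], [0, 0, 0]]]' | python3 steer.py|grep -E 'pos|wrist'
```

```text
tcp_pos: [0.5253, -0.3617, 0.0731]
wrist_force: [-0.6, -0.2, -2.4]
tcp_pos: [0.5256, -0.3618, 0.0729]
wrist_force: [-1.3, 0.4, 0.2]
tcp_pos: [0.5256, -0.3619, 0.0728]
wrist_force: [-2.1, 1.5, 3.9]
```

Touched down. Release and rise straight up, then check everything.

```bash
echo '[[0.6, [0, 0, 0], [0, 0, 0]], [0.6, [0, 0, 0], [0, 0, 0]], [0.6, [0, 0, 0], [0, 0, 0]], [0.6, [0, 0, 0], [0, 0, 0]], [0.6, [0, 0, 0], [0, 0, 0]], [0.6, [0, 0, 0], [0, 0, 0]]]' | python3 steer.py; echo '[[0.6, [0, 0, -0.02], [0, 0, 0]], [0.6, [0, 0, -0.05], [0, 0, 0]], [0.6, [0, 0, -0.09], [0, 0, 0]], [0.6, [0, 0, -0.13], [0, 0, 0]], [0.6, [-0.04, 0, -0.15], [0, 0, 0]], [0.6, [-0.08, 0, -0.15], [0, 0, 0]], [0.6, [-0.11, 0, -0.15], [0, 0, 0]], [0.6, [-0.11, 0, -0.15], [0, 0, 0]]]' | python3 steer.py
python3 - <<'E'
from h import *
from station import r
for n in("top","side"):
    c=r.capture(n);P=cloud(c);print(n,comps(P,.038,.2,25,(.4,.7,-.45,0)))
    w=[(p:=P[...,2]>.033)&(P[...,2]<.045)&(np.abs(P[...,0]-.64)<.06)&(np.abs(P[...,1]-.02)<.09)][0]
    q=P[w];print((cv2.minAreaRect((q[:,:2]*1000).astype(np.float32))))
    cv2.imwrite(f"pics/{n}9.png",cv2.resize(c["pixels"][80:280,200:460,::-1],None,fx=3,fy=3))
E
```

```text
time_s: 58.75
tcp_pos: [0.5256, -0.3618, 0.0719]
ee_rot: [[1.0, -0.026, -0.0], [-0.026, -1.0, -0.0], [-0.0, 0.0, -1.0]]
wrist_force: [-0.4, -0.1, 0.1]
gripper_width: 0.592
gripper_force: 0.0
time_s: 59.55
tcp_pos: [0.4123, -0.3585, 0.2229]
ee_rot: [[1.0, -0.028, 0.0], [-0.028, -1.0, 0.0], [0.0, -0.0, -1.0]]
wrist_force: [0.6, 0.0, 0.2]
gripper_width: 0.602
gripper_force: 0.0
top [([404, 165, 23, 21], 345, [671.5, -352.9, 43.9, 45.6, 76.9], [48.6, 82.6, 86.8]), ([306, 178, 10, 11], 85, [643.7, -72.2, 24.8, 22.6, 68.1], [58.3, 78.1, 80.2]), ([306, 203, 8, 6], 29, [585.9, -71.7, 13.5, 16.0, 46.0], [38.7, 40.1, 43.1])]
((633.32421875, 20.680320739746094), (180.8814239501953, 100.65467834472656), 88.43344116210938)
side [([310, 109, 15, 33], 330, [525.0, -357.8, 43.4, 39.0, 17.5], [47.9, 77.0, 132.0]), ([262, 113, 16, 22], 288, [671.6, -351.6, 44.6, 46.6, 56.5], [45.5, 72.0, 86.1]), ([245, 184, 10, 17], 129, [645.0, -71.4, 23.5, 23.7, 17.8], [44.2, 75.8, 80.9]), ([268, 200, 6, 6], 28, [587.5, -69.2, 13.3, 18.5, 16.2], [38.9, 41.5, 43.2]), ([236, 207, 9, 9], 33, [655.8, -18.9, 16.4, 31.4, 72.2], [38.3, 39.0, 41.0])]
((634.386962890625, 18.590316772460938), (180.41893005371094, 102.05549621582031), 88.11927795410156)
```

View pics/top9.png

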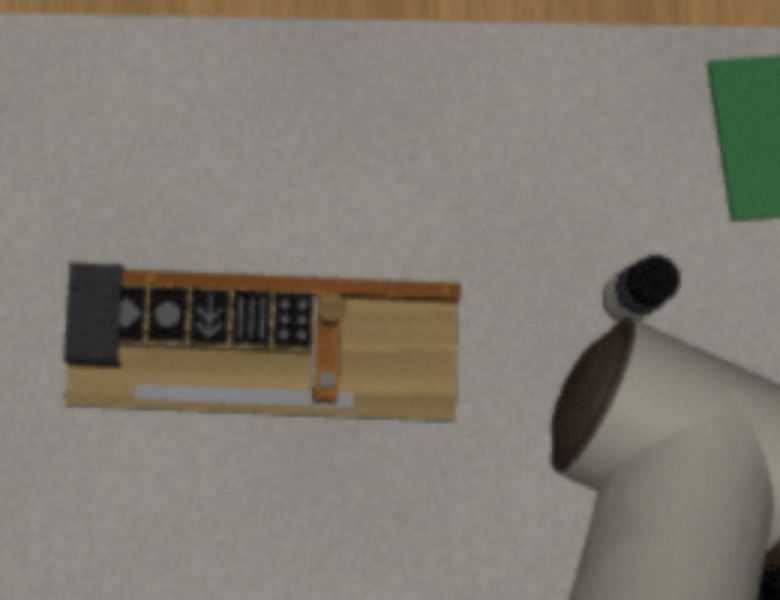

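View pics/side9.png

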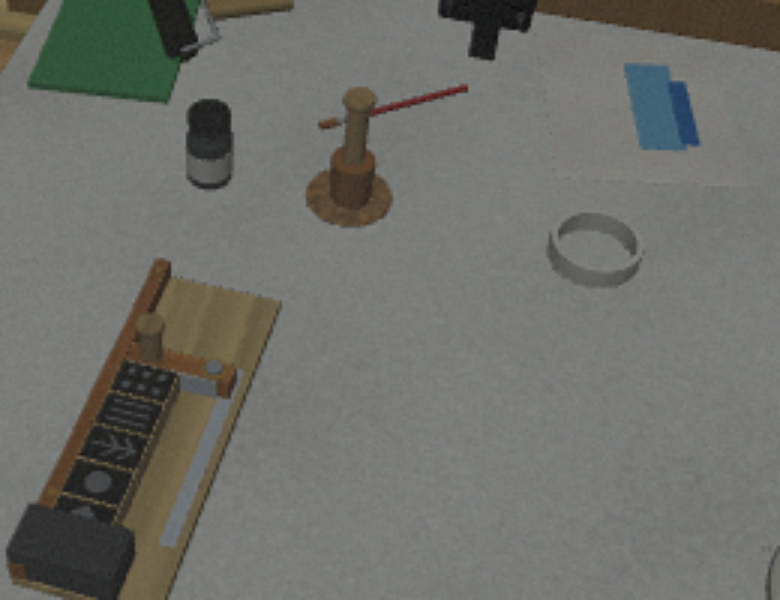

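The row is tight and flush (top crop x 120–313), the peg is down, and the mallet stands mid-coaster (side crop 350,190). Handing in.

```bash
python3 -c "
from station import r
print(r.finish_job())"
```

```text
the job is handed in; nothing more can be done
None
```

The job is handed in, with no verdict returned: all five blocks are in a tight row flush with the ledge, the bar pressed them on the stop at about 16 N, the mallet drove the peg home and stands upright on its coaster, and the jar and bottle were left alone.

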